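# Lever open the mist valve box and push the crept strainer tube home

### The arm

A 7-joint arm with a two-finger parallel gripper is mounted at the origin on the work surface. World frame = base frame: x ahead of the robot, y to its left, z up, the work surface at z = 0. Lengths are in m, angles in degrees, forces in N, time in s.
With the tool pointing down it reaches from about 0.425 to 0.875 m from the base axis. Payload 4.7 kg.
Tool frame: the origin (TCP) lies on the centre line of the jaws, within the pads' length; the fingertips stand 25 mm ahead of it and the grasp point (between the pads) lies 6 mm ahead of it; z points along the fingers, y is the direction in which the jaws open and shut (so a half turn about z gives the same grasp; the last joint's range is limited). The gripper opens to 87 mm and grips with 3 to 60 N. Pads are 19 mm wide; open, the fingers measure 117 mm over their backs; the gripper's body (75 mm by 190 mm) begins 51 mm behind the grasp point.
Start: joints at [-65.311, 18.392, -4.016, 83.108, 1.295, 78.541, -3.26], TCP at [0.263, 0.594, 0.248] pointing down, gripper open.
Joint ranges: [-163.93, 163.93], [-17.29, 119.83], [-79.2, 71.16], [3.27, 140.29], [-89.18, 269.18], [5.43, 117.66], [-154.24, 154.24]. Speed limits (degrees/s): [147.25, 147.25, 180, 180, 180, 180, 180].

### API

Orientations are given as [roll, pitch, yaw] about the fixed x, y, z axes, in that order (R = Rz(yaw) Ry(pitch) Rx(roll)).
In Python, from cell import env gives the robot as it stands.
- The arm moves only by the shell command python3 -m creep 'ROWS' [OPENING] [FORCE]. ROWS is JSON, a list of rows, each an object of numbers: "tx", "ty", "tz": the shift along the tool's x, y, z in m; "rx", "ry", "rz": the turn, a rotation vector about the tool's x, y, z in degrees. In form: [{"tx": .., "ty": .., "tz": .., "rx": .., "ry": .., "rz": ..}, ...]. A call has 1 to 20 rows; each row shifts and turns the commanded pose from where the row before left it, along the tool's axes as they then stand; what a row does not reach is not made up. A row lasts 1/8 s, in which the tool goes at most 62.5 mm and 10.7 degrees, less where a joint would pass 70% of its speed; a pose out of reach is approached as far as the arm can. A call is refused whole if a number of a shift passes 0.0625 or a number of a turn 10.7, either way. A call with a gripper value outside its range is refused whole. OPENING is the finger opening in m, from 0 to 0.087, set as the call begins (- or left out, the last holds). The fingers move at their own pace and stop on an object; FORCE is the grip in N (left out, the last holds). Time passes only in rows, so rows that do not move let the fingers close. It gives the time, the measured TCP pose, the force and the opening at its end, in the units of the state.
- env.get_obs(): the state, without advancing time (a new reading comes with each control period).
- env.read_camera(name): name is "scene" or "side" or "wrist"; returns a dict with "pixels" (480x640x3 uint8, red, green, blue), "intrinsics" (3x3 intrinsics, pixels), "R" (3x3) and "t" (3): a world point X has camera coordinates R X + t. Camera axes: x right, y down, z forward; pixel columns grow to the right and rows downward; lengths in m; the calibration is good to about 2 mm. The wrist camera is an equidistant fisheye: a pixel r from the principal point sees the ray r / f radians off the axis. A picture is of the moment at which its call begins. There is no depth.
- env.sign_off(): hands the job in, once; it reports no verdict.
The state is a dict: "time_s": time; "qpos": joint angles; "joint_velocities": joint speeds; "effort": joint torques, N m; "tool_pos": TCP position; "tool_rot": TCP orientation; "force": force on the tool from outside, world axes, zero at the start; "wrist_torque": the same for the moment, N m; "grip_width": finger opening in m.
Only numpy, scipy, OpenCV 4.12 (cv2) and the standard library are available. Lean on these libraries where they do the work, as an engineer would, in place of code of your own. Each camera call takes 0.05 s, during which the arm holds its last target.

### The job

One of the three strainer tubes inside the mist valve box has crept up out of its push-fit collet. Spring the box's cover with the blade of the scraper at the pry slot and swing it back past upright so that it stays open, then push the raised tube down fully home. Leave the scraper lying on the bench and do not disturb the other things around the box.

Things in the scene. Friction and masses are not known exactly. Their poses are not given: they have to be found in the camera images.
- valve_box: Grey plastic enclosure screwed to the bench: base 160 mm deep (x), 200 mm wide (y), 72 mm high, with a paler cover 28 mm high on it. Origin: centre of its underside, on the bench; z up; its front (-x) looks roughly at the robot, the cover is hinged at the rear (+x). Walls 5 mm. Lugs and 50 mm high pipe elbows (at x = +30) reach out to 148 mm either side of its middle.
- pry_slot (a point): Middle of the mouth of the pry slot in the front seam, on the slot's floor, 72 mm above the bench, at x = -80 mm in the box's frame (axes as the box's). The slot is a level gap 5.5 mm high and 32 mm wide under the cover's edge, running 24 mm in along +x. Its floor belongs to the base, its roof to the cover.
- ledge_edge (a point): The slot's floor goes on outside the box as a level ledge 10 mm deep, 34 mm wide; this is the middle of its outer top edge (x = -90 mm in the box's frame). A blade can be laid on it and slid in; this edge is the fulcrum.
- slot_end (a point): End of the pry slot: foot of an upright tongue of the base, 24 mm inside the mouth (x = -56 mm in the box's frame); a blade pushed fully in stops here. With the blade fully in, pressing the handle down 15 to 22 degrees from level springs the catch (the first 5 degrees are slack).
- cover (a joint): Cover's angle in rad: 0 shut, 1.57 upright, 1.9 at its stop. A sprung roller catch at the middle of the front holds it shut: about 22 N up at the front edge starts it, and past 0.045 rad (7 mm of rise) the catch lets go. The hinge is stiff: once free, the cover stays wherever it is left; lifting it takes 2 to 3 N at the front edge.
- manifold (a point): Top of the black manifold inside the box, in the middle of the row of strainer tubes: they stand at x = +12 mm and y = -45, 0, +45 mm in the box's frame, in any order. Axes as the box's.
- cover_hinge (a point): Middle of the cover's hinge line, 72 mm above the bench, x = +78 mm in the box's frame, axes as the box's; the line runs along y. The cover's front edge is 158 mm from it.
- cover_lip (a point): On the cover: middle of its front lower edge at the pry slot (the front edge of the slot's roof), 158 mm ahead of the hinge line and 5.5 mm above the seam when shut. Moves with the cover. Behind it the roof is flat for 24 mm; farther in, the cover is hollow, 18 mm deep above the roof, and a tip lifting it there can jam.
- scraper: Stiff bench scraper, loose, 205 mm long, about 120 g: wooden handle 110 x 26 x 22 mm (long, wide, thick), a 9 mm ferrule, then a flat steel blade 20 mm wide, 2.4 mm thick, 84 mm long. Origin: under the middle of the handle, on its underside; x along it to the blade's tip, y across, z up as it lies. The blade is level, 11 mm above that underside (mid-thickness of the handle).
- scraper_grip (a point): On the scraper: middle of the handle's thickness, 40 mm ahead of its origin and 110 mm behind the tip; near its centre of mass, a good place to grip across the 26 mm width. Axes as the scraper's. Grip it firmly: the cover's weight on the tip tries to turn it in the fingers.
- scraper_tip (a point): Middle of the blade's tip edge, at mid-thickness, 150 mm ahead of the scraper's origin. Axes as the scraper's.
- strainer_1_top (a point): Centre of the flat top of a white strainer tube: a 10 mm tube with a round cap 16 mm across and 13 mm high. The top is 70 mm above the bench when the tube is fully home, higher by as much as it has crept out. The three tubes look alike, their order in the row varies.
- strainer_2_top (a point): Top of another strainer tube, as strainer_1_top.
- strainer_3_top (a point): Top of another strainer tube, as strainer_1_top.
- strainer_1 (a joint): How far this tube stands out of its bottomed place, in m: 0 fully home. A raised one starts 9 to 14 mm out; the seal drags at about 8 N all the way down, then the tube bottoms hard.
- strainer_2 (a joint): As strainer_1, for the second tube.
- strainer_3 (a joint): As strainer_1, for the third tube.
- shears: Bystander: pruning shears lying flat, black and yellow handles, about 180 x 65 x 18 mm. Origin: under the middle.
- twine_reel: Bystander: upright reel, 68 mm across, 70 mm high. Origin: centre of its underside.
- nursery_pot: Bystander: small black plant pot, 84 mm across, 75 mm high. Origin: centre of its underside.
- feed_jar: Bystander: amber jar with a white cap, 68 mm across, 95 mm high. Origin: centre of its underside.
There are look-alikes about, which are no part of the job. Several things have the shape of the scraper; the one meant has the colours described above.

How it is judged (in metres and radians):
On the way, in this order (a step that is already met when the one before it is completed fails the run):
1. the scraper levers the cover up out of its catch: it is open more than 0.03 rad while the scraper bears on it (value of joint cover above 0.03 rad and contact force between scraper and cover above 0.3 N), for 0.02 s.
2. the cover is swung back past upright (value of joint cover above 1.57 rad), for 0.2 s.
3. the raised tube is pushed down to its stop (value of joint strainer_2 below 0.002 m), for 0.2 s.
At the end, for the whole second after the job is handed in: The cover stands open past upright (more than 1.57 rad), all three strainer tubes are home to within 2 mm, and the scraper lies flat on the bench (grip and tip points less than 25 mm above it), at rest (value of joint cover above 1.57 rad and value of joint each of strainer_1, strainer_2, strainer_3 below 0.002 m and height (world z) of scraper_grip between 0 and 0.025 m and height (world z) of scraper_tip below 0.025 m and linear speed of scraper below 0.02 m/s); the robot touches nothing.
It fails at once if a bystander (shears, reel, pot or jar) is moved more than 25 mm (distance of any of shears, twine_reel, nursery_pot, feed_jar from where it was at the start of the episode above 0.025 m).
It also fails if it takes over 67 s, if anything falls off the work surface, if the arm or the gripper's body presses on something with over 40 N, if the wrist force passes 120 N, or if a joint passes its speed limit or range.

## Working session

There is one attempt and no reset: what is moved stays moved. The work goes in short steps, Python scripts to look and compute and a shell command to move; the robot and the scene stay as the last step left them, time stands still between calls to the robot, and variables do not carry over. Pictures are saved under pics/ and viewed, and the job is handed in when it is done.

```bash
ls; mkdir -p pics
python3 - <<'E'
from cell import env
import cv2
print(env.get_obs())
for n in ["scene","side","wrist"]:
    c=env.read_camera(n)
    cv2.imwrite(f"pics/{n}0.png",c["pixels"][:,:,::-1])
    print(n,c["intrinsics"].tolist(),c["R"].tolist(),c["t"].tolist())
E
```

```text
pics
{'time_s': 0.0, 'qpos': array([-65.31213869,  18.43936422,  -4.01702679,  83.17512182,
         1.29424928,  78.5412116 ,  -3.2614679 ]), 'joint_velocities': array([ 0.00541486,  0.01444426, -0.09210548, -0.06949095,  0.01179363,
       -0.07204581,  0.06269032]), 'effort': array([-8.11367518e-04, -4.91282129e+01, -4.04546158e-01, -3.12546766e+01,
       -6.38746982e-02,  4.33170993e-02,  1.83386792e-04]), 'tool_pos': array([0.26295322, 0.59387762, 0.2464563 ]), 'tool_rot': array([-1.79889512e+02,  4.59025649e-03,  1.56121699e+02]), 'force': array([-0.56421643, -0.5133598 ,  0.73546162]), 'wrist_torque': array([ 0.07490139,  0.0476282 , -0.08776764]), 'grip_width': 0.08704475360080977}
scene [[540.6378342086558, 0.0, 315.38836980353494], [0.0, 540.6378342086558, 245.7268739843849], [0.0, 0.0, 1.0]] [[-0.6295434773454697, 0.7767345740355592, -0.018931762452889668], [0.5593690552730037, 0.4361884535849684, -0.7048729622862133], [-0.5392413839226007, -0.4543380178423907, -0.7090808807239735]] [0.35792901514511033, -0.22688721482676888, 1.688292497206316]
side [[469.90686124050546, 0.0, 318.05052012918316], [0.0, 469.90686124050546, 241.6353019175615], [0.0, 0.0, 1.0]] [[0.6956599463291663, -0.7181075940838342, -0.019460791156295433], [-0.39603127841117114, -0.360768325194449, -0.8443964957627463], [0.5993466989925904, 0.5951199029233686, -0.5353651422638249]] [-0.35349394073990237, 0.24369587941147713, 0.7971709943616573]
wrist [[371.64829954431775, 0.0, 316.990471401429], [0.0, 371.64829954431775, 234.73195859955126], [0.0, 0.0, 1.0]] [[0.40427333550645195, 0.9146373333816957, -0.001272235398664931], [0.8775106411441456, -0.3874701523895203, 0.28256318883752923], [0.25794988830639015, -0.11534916294305608, -0.9592478437458478]] [-0.6492656658086762, -0.03423769706194537, 0.39064454365415474]
```

View pics/scene0.png

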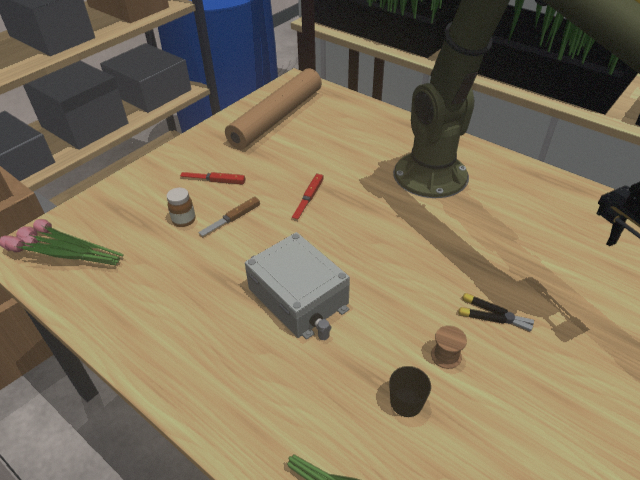

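View pics/side0.png

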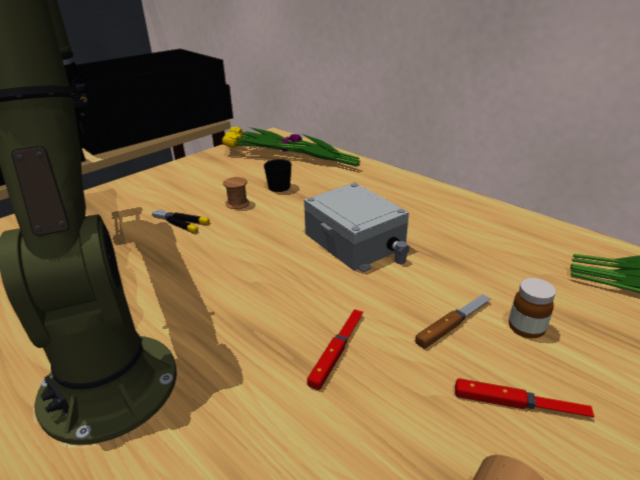

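View pics/wrist0.png

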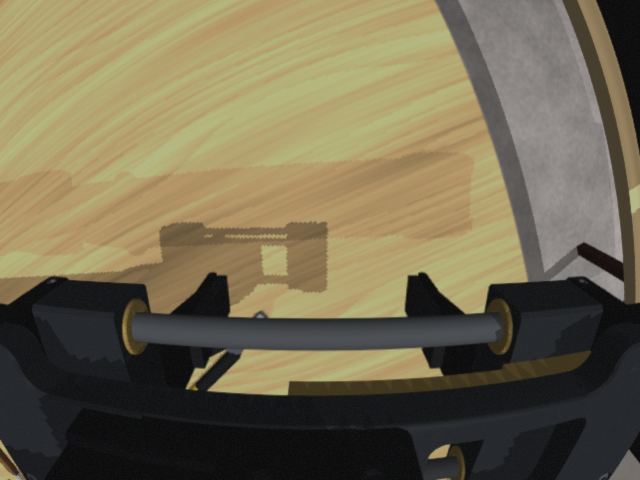

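The scene view shows the brown-handled scraper at about (230,217), with the jar at (180,207) and the box at (298,283). The shears, reel and pot lie to the box's other side. The side view has the scraper at about (455,320) and the box at (355,225). The red look-alikes are ignored. Next I'll zoom in to measure.

```bash
cat > h.py <<'E'
import numpy as np, cv2
from cell import env
def cam(n):
    c=env.read_camera(n); c["K"]=np.array(c["intrinsics"]); c["R"]=np.array(c["R"]); c["t"]=np.array(c["t"]); c["n"]=n; return c
def ray(c,u,v):
    K=c["K"]; x=(u-K[0,2])/K[0,0]; y=(v-K[1,2])/K[1,1]
    if c["n"]=="wrist":
        r=np.hypot(x,y); d=np.array([np.sin(r)*x/max(r,1e-9),np.sin(r)*y/max(r,1e-9),np.cos(r)])
    else: d=np.array([x,y,1.])
    d=c["R"].T@d; return -c["R"].T@c["t"], d/np.linalg.norm(d)
def onz(c,u,v,z):
    o,d=ray(c,u,v); return o+d*(z-o[2])/d[2]
def tri(c1,p1,c2,p2):
    o1,d1=ray(c1,*p1);o2,d2=ray(c2,*p2)
    A=np.c_[d1,-d2]; s=np.linalg.lstsq(A,o2-o1,rcond=None)[0]
    a=o1+d1*s[0];b=o2+d2*s[1]; return (a+b)/2,np.linalg.norm(a-b)
def proj(c,X):
    p=c["R"]@np.array(X)+c["t"]; K=c["K"]
    if c["n"]=="wrist":
        r=np.hypot(p[0],p[1]); th=np.arctan2(r,p[2]); return K[0,0]*th*p[:2]/max(r,1e-9)+K[:2,2]
    return K[0,0]*p[:2]/p[2]+K[:2,2]
def crop(c,u0,v0,u1,v1,s,name):
    im=c["pixels"][v0:v1,u0:u1,::-1]
    cv2.imwrite("pics/"+name,cv2.resize(im,None,fx=s,fy=s,interpolation=cv2.INTER_CUBIC))
E
python3 - <<'E'
from h import *
s=cam("scene"); d=cam("side")
crop(s,190,190,370,350,4,"s_box.png")
crop(d,290,170,510,360,3.5,"d_box.png")
def parts(c,box):
    u0,v0,u1,v1=box; im=c["pixels"][v0:v1,u0:u1]; hsv=cv2.cvtColor(im,cv2.COLOR_RGB2HSV)
    for nm,m in (("brown",cv2.inRange(hsv,(3,90,30),(16,255,170))),("grey",cv2.inRange(hsv,(90,0,60),(140,90,255)))):
        n,l,st,ce=cv2.connectedComponentsWithStats(m)
        for i in range(1,n):
            if st[i,4]>60:
                ys,xs=np.where(l==i); r=cv2.minAreaRect(np.c_[xs,ys].astype(np.float32))
                print(c["n"],nm,st[i,4],ce[i]+[u0,v0],(cv2.boxPoints(r)+[u0,v0]).round(1).tolist())
parts(s,(195,190,265,242)); parts(d,(408,288,500,352))
E
```

```text
scene brown 327 [242.71559633 208.57798165] [[225.3, 212.9], [254.9, 194.9], [260.8, 204.7], [231.3, 222.7]]
side brown 858 [438.6025641  329.51748252] [[411.5, 336.3], [460.2, 303.8], [471.0, 320.0], [422.3, 352.5]]
side grey 239 [472.9539749  305.47280335] [[456.0, 311.0], [485.0, 293.1], [489.5, 300.5], [460.5, 318.4]]
```

View pics/s_box.png

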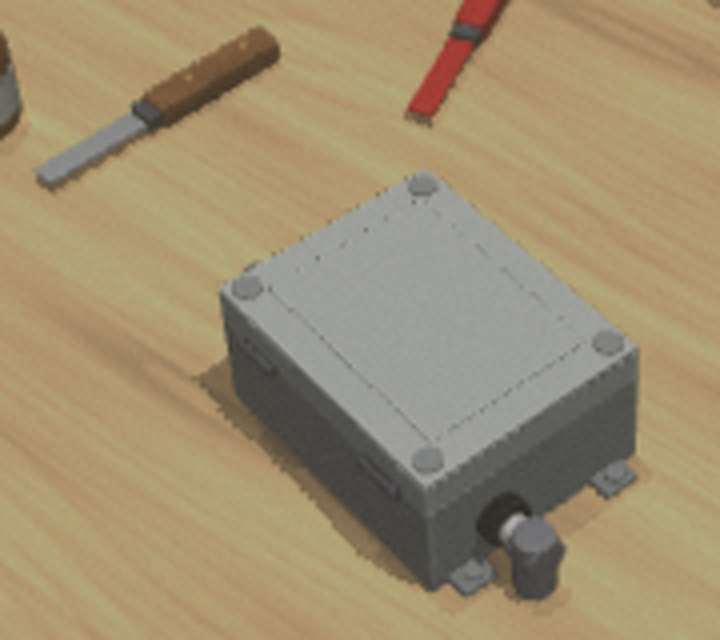

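View pics/d_box.png

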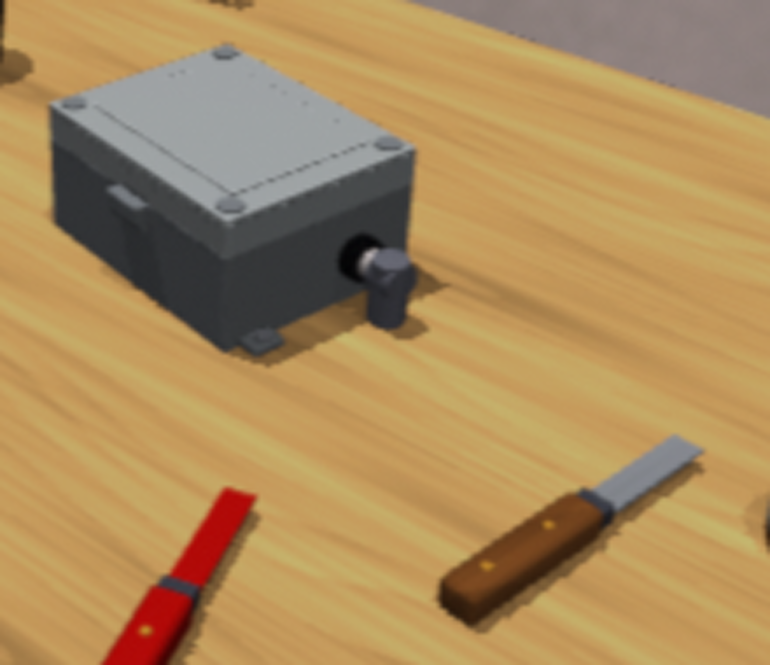

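Run:
```python
from h import *
s=cam("scene"); d=cam("side")
S=[(296.2,233),(349.3,277.5),(296.8,311.8),(245.2,260.8)] # 
D=[(355.1,232.9),(304.3,200),(354.3,182.9),(408,212.9)]
for nm,a,b in zip("FR FL RL RR".split(),S,D):
    print(nm,onz(s,*a,.1)[:2].round(4),onz(d,*b,.1)[:2].round(4),tri(s,a,d,b))
P=np.array([(onz(s,*a,.1)+onz(d,*b,.1))[:2]/2 for a,b in zip(S,D)])
M=P.mean(0); ax=(P[2]+P[3]-P[0]-P[1]); ay=P[1]+P[2]-P[0]-P[3]
print("centre",M,"len",np.linalg.norm(ax)/2,np.linalg.norm(ay)/2,np.degrees(np.arctan2(ax[1],ax[0])),np.degrees(np.arctan2(-ay[0],ay[1])))
print("tip",onz(s,202.5,235,.0115),onz(d,487.6,297,.0115))
# handle/ferrule: blade root & handle end
print("handle c scene",onz(s,242.7,208.6,.018),"side",onz(d,438.6,329.5,.018))
# others
for nm,a in dict(jar=(183,223),reel=(446,362),pot=(408,408),shears=(495,313),redblade=(296,217),redh=(320,180)).items():
    print(nm,onz(s,*a,0.)[:2])
```

```text
FR [ 0.5394 -0.0836] [ 0.5319 -0.0905] (array([ 0.5365661 , -0.08638425,  0.09621605]), np.float64(0.00031682913507662))
FL [0.5772 0.1108] [0.5664 0.1003] (array([0.57343332, 0.10799749, 0.09467534]), np.float64(0.0003899258787127076))
RL [0.7289 0.0798] [0.7208 0.0724] (array([0.72689325, 0.07766755, 0.09620426]), np.float64(0.0003284633886282306))
RR [ 0.6883 -0.1178] [ 0.6807 -0.123 ] (array([ 0.68609955, -0.11995339,  0.09671241]), np.float64(0.0006401221135546478))
centre [ 0.62919228 -0.00642956] len 0.15421056107128084 0.19828142844983054 -11.754749456736462 -11.132848630107553
tip [ 0.63687398 -0.3459392   0.0115    ] [ 0.63364853 -0.35949768  0.0115    ]
handle c scene [ 0.49406524 -0.32977938  0.018     ] side [ 0.47711387 -0.34145013  0.018     ]
jar [ 0.63051475 -0.43751202]
reel [0.57365394 0.37941462]
pot [0.72116782 0.37290069]
shears [0.38023703 0.40339058]
redblade [ 0.41247317 -0.19834316]
redh [ 0.23696282 -0.25036761]
```

```bash
cat >> h.py <<'E'
from scipy.spatial.transform import Rotation as Ro
def pose(o=None):
    o=o or env.get_obs(); return np.array(o["tool_pos"]),Ro.from_euler("xyz",o["tool_rot"],degrees=True)
def rows(targets,p=None,R=None):
    """targets: list of (pos, Rotation); prints increments, shift in the frame before the turn"""
    if p is None: p,R=pose()
    for P,Q in targets:
        t=np.round(R.inv().apply(np.array(P)-p),4); w=np.round(np.degrees((R.inv()*Q).as_rotvec()),1)
        print("".join(f'"{k}":{v:g},' for k,v in zip(("tx","ty","tz","rx","ry","rz"),[*t,*w]) if v))
        p=p+R.apply(t); R=R*Ro.from_rotvec(w,degrees=True)
    return p,R
def down(yaw,pitch=0): # tip-up pitch about tool y
    return Ro.from_euler("xyz",[180,0,yaw],degrees=True)*Ro.from_rotvec([0,pitch,0],degrees=True)
E
python3 - <<'E'
from h import *
T=[]
for i in range(1,21):
    f=i/20; a=np.radians(66.1+f*(-32.9-66.1)); r=.65+f*(.626-.65)
    T.append(([r*np.cos(a),r*np.sin(a),.2464+f*(.2-.2464)],down(156.1+f*(-6.5-156.1))))
rows(T)
E
```

```text
"tx":-0.0562,"ty":-0.0035,"tz":0.0032,"rz":8.1,
"tx":-0.056,"ty":-0.0006,"tz":0.0024,"rz":8.2,
"tx":-0.0558,"ty":0.0026,"tz":0.0023,"rz":8.1,
"tx":-0.0555,"ty":0.0057,"tz":0.0023,"rz":8.1,
"tx":-0.055,"ty":0.0086,"tz":0.0023,"rz":8.2,
"tx":-0.0543,"ty":0.0118,"tz":0.0024,"rz":8.1,
"tx":-0.0535,"ty":0.0147,"tz":0.0023,"rz":8.1,
"tx":-0.0525,"ty":0.0176,"tz":0.0024,"rz":8.2,
"tx":-0.0513,"ty":0.0205,"tz":0.0023,"rz":8.1,
"tx":-0.0501,"ty":0.0232,"tz":0.0023,"rz":8.1,
"tx":-0.0486,"ty":0.0259,"tz":0.0024,"rz":8.1,
"tx":-0.047,"ty":0.0285,"tz":0.0023,"rz":8.2,
"tx":-0.0452,"ty":0.031,"tz":0.0024,"rz":8.1,
"tx":-0.0434,"ty":0.0334,"tz":0.0023,"rz":8.1,
"tx":-0.0414,"ty":0.0357,"tz":0.0023,"rz":8.2,
"tx":-0.0392,"ty":0.0379,"tz":0.0024,"rz":8.1,
"tx":-0.037,"ty":0.0399,"tz":0.0023,"rz":8.1,
"tx":-0.0348,"ty":0.0418,"tz":0.0024,"rz":8.2,
"tx":-0.0322,"ty":0.0436,"tz":0.0023,"rz":8.1,
"tx":-0.0297,"ty":0.0452,"tz":0.0024,"rz":8.1,
```

```bash
python3 -m creep '[{"tx":-0.056,"ty":-0.0035,"tz":0.003,"rz":8.1},{"tx":-0.056,"ty":-0.0005,"tz":0.0024,"rz":8.2},{"tx":-0.056,"ty":0.0025,"tz":0.0024,"rz":8.1},{"tx":-0.0555,"ty":0.0055,"tz":0.0024,"rz":8.1},{"tx":-0.055,"ty":0.0085,"tz":0.0024,"rz":8.2},{"tx":-0.0545,"ty":0.012,"tz":0.0024,"rz":8.1},{"tx":-0.0535,"ty":0.0145,"tz":0.0024,"rz":8.1},{"tx":-0.0525,"ty":0.0175,"tz":0.0024,"rz":8.2},{"tx":-0.0515,"ty":0.0205,"tz":0.0024,"rz":8.1},{"tx":-0.05,"ty":0.023,"tz":0.0024,"rz":8.1},{"tx":-0.0485,"ty":0.026,"tz":0.0024,"rz":8.1},{"tx":-0.047,"ty":0.0285,"tz":0.0024,"rz":8.2},{"tx":-0.045,"ty":0.031,"tz":0.0024,"rz":8.1},{"tx":-0.0435,"ty":0.0335,"tz":0.0024,"rz":8.1},{"tx":-0.0415,"ty":0.0355,"tz":0.0024,"rz":8.2},{"tx":-0.039,"ty":0.038,"tz":0.0024,"rz":8.1},{"tx":-0.037,"ty":0.04,"tz":0.0024,"rz":8.1},{"tx":-0.035,"ty":0.042,"tz":0.0024,"rz":8.2},{"tx":-0.032,"ty":0.0435,"tz":0.0024,"rz":8.1},{"tx":-0.03,"ty":0.045,"tz":0.0024,"rz":8.1}]' 0.087 60
python3 -m creep '[{},{}]'
python3 - <<'E'
from h import *
print(env.get_obs()["qpos"].round(1))
w=cam("wrist"); cv2.imwrite("pics/w1.png",w["pixels"][:,:,::-1])
E
```

```text
[-65.3  18.4  -4.   83.1   1.3  78.5  -3.3]$[0]: bad value
$[0]: bad value
```

View pics/w1.png

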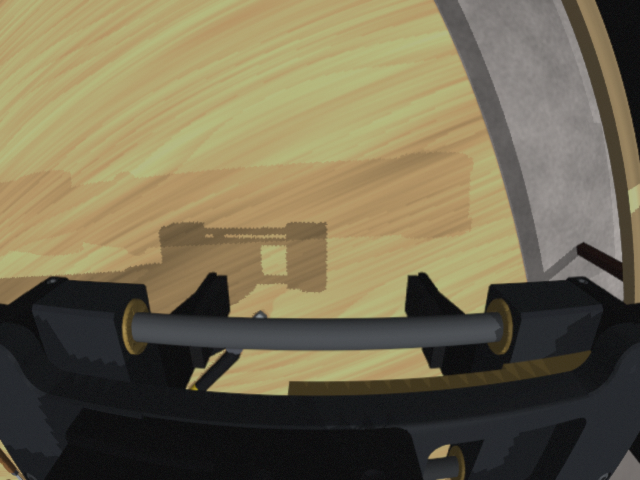

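The picture is unchanged, so the call was refused and the arm hasn't moved. Each row probably needs all six numbers.

```bash
python3 -m creep '[{"tx":-0.056,"ty":-0.0035,"tz":0.003,"rx":0,"ry":0,"rz":8.1},{"tx":-0.056,"ty":-0.0005,"tz":0.0024,"rx":0,"ry":0,"rz":8.2},{"tx":-0.056,"ty":0.0025,"tz":0.0024,"rx":0,"ry":0,"rz":8.1},{"tx":-0.0555,"ty":0.0055,"tz":0.0024,"rx":0,"ry":0,"rz":8.1},{"tx":-0.055,"ty":0.0085,"tz":0.0024,"rx":0,"ry":0,"rz":8.2},{"tx":-0.0545,"ty":0.012,"tz":0.0024,"rx":0,"ry":0,"rz":8.1},{"tx":-0.0535,"ty":0.0145,"tz":0.0024,"rx":0,"ry":0,"rz":8.1},{"tx":-0.0525,"ty":0.0175,"tz":0.0024,"rx":0,"ry":0,"rz":8.2},{"tx":-0.0515,"ty":0.0205,"tz":0.0024,"rx":0,"ry":0,"rz":8.1},{"tx":-0.05,"ty":0.023,"tz":0.0024,"rx":0,"ry":0,"rz":8.1},{"tx":-0.0485,"ty":0.026,"tz":0.0024,"rx":0,"ry":0,"rz":8.1},{"tx":-0.047,"ty":0.0285,"tz":0.0024,"rx":0,"ry":0,"rz":8.2},{"tx":-0.045,"ty":0.031,"tz":0.0024,"rx":0,"ry":0,"rz":8.1},{"tx":-0.0435,"ty":0.0335,"tz":0.0024,"rx":0,"ry":0,"rz":8.1},{"tx":-0.0415,"ty":0.0355,"tz":0.0024,"rx":0,"ry":0,"rz":8.2},{"tx":-0.039,"ty":0.038,"tz":0.0024,"rx":0,"ry":0,"rz":8.1},{"tx":-0.037,"ty":0.04,"tz":0.0024,"rx":0,"ry":0,"rz":8.1},{"tx":-0.035,"ty":0.042,"tz":0.0024,"rx":0,"ry":0,"rz":8.2},{"tx":-0.032,"ty":0.0435,"tz":0.0024,"rx":0,"ry":0,"rz":8.1},{"tx":-0.03,"ty":0.045,"tz":0.0024,"rx":0,"ry":0,"rz":8.1}]' 0.087 60
python3 -m creep '[{"tx":0,"ty":0,"tz":0,"rx":0,"ry":0,"rz":0},{"tx":0,"ty":0,"tz":0,"rx":0,"ry":0,"rz":0}]'
python3 - <<'E'
from h import *
print(env.get_obs()["qpos"].round(1))
w=cam("wrist"); cv2.imwrite("pics/w2.png",w["pixels"][:,:,::-1])
E
```

```text
time_s: 2.9
tool_pos: [0.5246, -0.3415, 0.199]
tool_rot: [180.0, -0.0, -6.7]
force: [0.4, -0.6, 0.1]
grip_width: 0.0872
time_s: 3.15
tool_pos: [0.5257, -0.3395, 0.1989]
tool_rot: [-179.9, -0.0, -6.4]
force: [0.7, -0.0, 0.1]
grip_width: 0.0868
[ -6.7  21.6  47.2  92.  -16.4  73.6 -53.3]
```

View pics/w2.png

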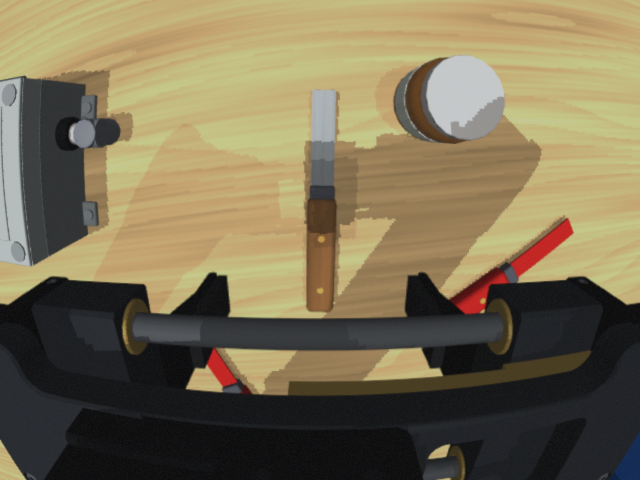

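The wrist view shows the scraper from its tip at (323,90) to its handle end at (319.5,310). The jar is at (460,98) and the red decoys are off to the right.

Run:
```python
from h import *
w=cam("wrist"); im=w["pixels"]; hsv=cv2.cvtColor(im,cv2.COLOR_RGB2HSV)
t=onz(w,323.5,90,.0122); e=onz(w,319.5,310,.022); f=onz(w,321.5,187,.011)
sub=im[196:308,295:345].astype(int)
print("brown handle axis rows:")
for v in (205,225,250,275,300):
    r=hsv[v,290:350]; m=(r[:,0]<17)&(r[:,1]>115); xs=np.where(m)[0]+290; print(v,xs.min(),xs.max(), onz(w,xs.mean()+.0,v,.022)[:2].round(4))
for v in (100,130,160,175):
    r=im[v,290:350].astype(int); m=(abs(r[:,0]-r[:,2])<40); xs=np.where(m)[0]+290; print(v,xs.min(),xs.max(), onz(w,xs.mean(),v,.0122)[:2].round(4))
print(t,e,f,np.linalg.norm((t-e)[:2]),np.degrees(np.arctan2(*(t-e)[[1,0]])))
# box corner check
print("rear? box right edges near:",onz(w,30,78,.1),onz(w,28,264,.1))
```

```text
brown handle axis rows:
205 309 336 [ 0.5375 -0.3442]
225 310 336 [ 0.5197 -0.3428]
250 308 335 [ 0.4969 -0.339 ]
275 308 334 [ 0.473 -0.336]
300 308 333 [ 0.4477 -0.3329]
100 314 336 [ 0.6271 -0.3562]
130 313 336 [ 0.6011 -0.3529]
160 312 335 [ 0.5752 -0.3493]
175 312 335 [ 0.5621 -0.3479]
[ 0.63599785 -0.35588812  0.0122    ] [ 0.43718231 -0.33079116  0.022     ] [ 0.55146035 -0.34497951  0.011     ] 0.20039330239648132 -7.194531791603883
rear? box right edges near: [ 0.68486746 -0.13112338  0.1       ] [ 0.53522186 -0.08738603  0.1       ]
```

```bash
python3 -m creep '[{"tx":0.0017,"ty":0.0033,"tz":0.045,"rx":0,"ry":0,"rz":0.9},{"tx":0,"ty":0,"tz":0.05,"rx":0,"ry":0,"rz":0},{"tx":0,"ty":0,"tz":0.045,"rx":0,"ry":0,"rz":0},{"tx":0,"ty":0,"tz":0.02,"rx":0,"ry":0,"rz":0},{"tx":0,"ty":0,"tz":0.009,"rx":0,"ry":0,"rz":0},{"tx":0,"ty":0,"tz":0,"rx":0,"ry":0,"rz":0}]'
python3 -m creep '[{"tx":0,"ty":0,"tz":0,"rx":0,"ry":0,"rz":0},{"tx":0,"ty":0,"tz":0,"rx":0,"ry":0,"rz":0},{"tx":0,"ty":0,"tz":0,"rx":0,"ry":0,"rz":0},{"tx":0,"ty":0,"tz":0,"rx":0,"ry":0,"rz":0},{"tx":0,"ty":0,"tz":0,"rx":0,"ry":0,"rz":0}]' 0 60
python3 - <<'E'
from h import *
print(env.get_obs()["qpos"].round(1))
w=cam("wrist"); cv2.imwrite("pics/w3.png",w["pixels"][:,:,::-1])
E
```

```text
time_s: 4.0
tool_pos: [0.5274, -0.3437, 0.0307]
tool_rot: [180.0, -0.1, -7.3]
force: [0.4, 0.4, -0.1]
grip_width: 0.0872
time_s: 4.62
tool_pos: [0.5266, -0.3436, 0.03]
tool_rot: [-180.0, -0.0, -7.4]
force: [-0.3, -0.6, -0.1]
grip_width: 0.0447
[ -2.   32.3  41.9  99.9 -25.   57.6 -48.1]
```

View pics/w3.png

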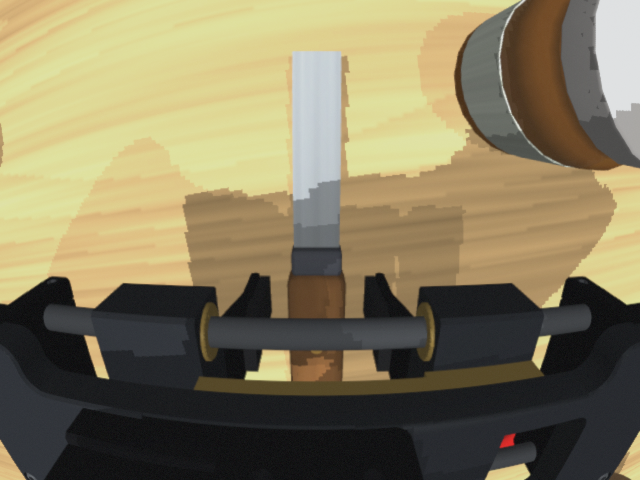

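```bash
python3 -m creep '[{"tx":0,"ty":0,"tz":0,"rx":0,"ry":0,"rz":0},{"tx":0,"ty":0,"tz":0,"rx":0,"ry":0,"rz":0},{"tx":0,"ty":0,"tz":0,"rx":0,"ry":0,"rz":0},{"tx":0,"ty":0,"tz":0,"rx":0,"ry":0,"rz":0},{"tx":0,"ty":0,"tz":0,"rx":0,"ry":0,"rz":0}]' 0 60
python3 -m creep '[{"tx":0,"ty":0,"tz":-0.02,"rx":0,"ry":0,"rz":0},{"tx":0,"ty":0,"tz":-0.05,"rx":0,"ry":0,"rz":0},{"tx":0,"ty":0,"tz":-0.055,"rx":0,"ry":0,"rz":0},{"tx":0,"ty":0,"tz":-0.045,"rx":0,"ry":0,"rz":0},{"tx":0,"ty":0,"tz":0,"rx":0,"ry":0,"rz":0}]' 0 60
python3 - <<'E'
from h import *
p,R=pose(); print(p)
c=np.array([.630,-.0055]); yaw=-11.4
ex=np.array([np.cos(np.radians(yaw)),np.sin(np.radians(yaw))])
g=c-.205*ex; print(g)
T=[]
y0=-7.4;n=8
for i in range(1,n+1):
    f=i/n; q=(1-f)*p[:2]+f*g; T.append(([*q,.19],down(y0+f*(yaw-y0))))
rows(T)
E
```

```text
time_s: 5.3
tool_pos: [0.5265, -0.3436, 0.0299]
tool_rot: [-180.0, -0.0, -7.4]
force: [0.3, 0.0, -0.6]
grip_width: 0.0257
time_s: 5.92
tool_pos: [0.5283, -0.3457, 0.2057]
tool_rot: [179.8, -0.5, -7.4]
force: [-0.4, -0.7, -1.6]
grip_width: 0.0256
[ 0.52826644 -0.3456765   0.20572262]
[0.42904441 0.03501975]
"tx":-0.0186,"ty":-0.0456,"tz":0.0154,"rx":0.1,"ry":-0.5,"rz":0.5,
"tx":-0.0188,"ty":-0.0455,"rz":0.5,
"tx":-0.0192,"ty":-0.0452,"rz":0.5,
"tx":-0.0197,"ty":-0.0451,"tz":-0.0001,"rz":0.5,
"tx":-0.02,"ty":-0.0449,"rz":0.5,
"tx":-0.0204,"ty":-0.0448,"tz":-0.0001,"rz":0.5,
"tx":-0.0208,"ty":-0.0445,"rz":0.5,
"tx":-0.0212,"ty":-0.0444,"rz":0.5,
```

```bash
python3 -m creep '[{"tx":-0.0186,"ty":-0.0456,"tz":0.01,"rx":0,"ry":0,"rz":0.5},{"tx":-0.0188,"ty":-0.0455,"tz":0,"rx":0,"ry":0,"rz":0.5},{"tx":-0.0192,"ty":-0.0455,"tz":0,"rx":0,"ry":0,"rz":0.5},{"tx":-0.0197,"ty":-0.045,"tz":0,"rx":0,"ry":0,"rz":0.5},{"tx":-0.02,"ty":-0.045,"tz":0,"rx":0,"ry":0,"rz":0.5},{"tx":-0.0204,"ty":-0.045,"tz":0,"rx":0,"ry":0,"rz":0.5},{"tx":-0.0208,"ty":-0.0445,"tz":0,"rx":0,"ry":0,"rz":0.5},{"tx":-0.0212,"ty":-0.0445,"tz":0,"rx":0,"ry":0,"rz":0.5},{"tx":0,"ty":0,"tz":0,"rx":0,"ry":0,"rz":0},{"tx":0,"ty":0,"tz":0,"rx":0,"ry":0,"rz":0}]' 0 60
python3 - <<'E'
from h import *
print(env.get_obs()["qpos"].round(1))
w=cam("wrist"); cv2.imwrite("pics/w4.png",w["pixels"][:,:,::-1])
d=cam("side"); crop(d,180,100,440,300,3,"d4.png")
s=cam("scene"); crop(s,220,120,420,340,2.7,"s4.png")
E
```

```text
time_s: 7.18
tool_pos: [0.4268, 0.0369, 0.1898]
tool_rot: [180.0, 0.0, -11.4]
force: [1.5, -0.0, -1.2]
grip_width: 0.0253
[ -41.6   -9.    30.6  118.     4.9   69.8 -114.4]
```

View pics/w4.png

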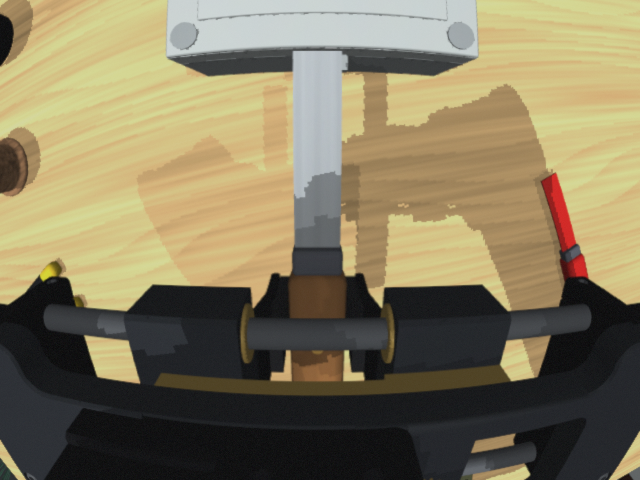

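View pics/d4.png

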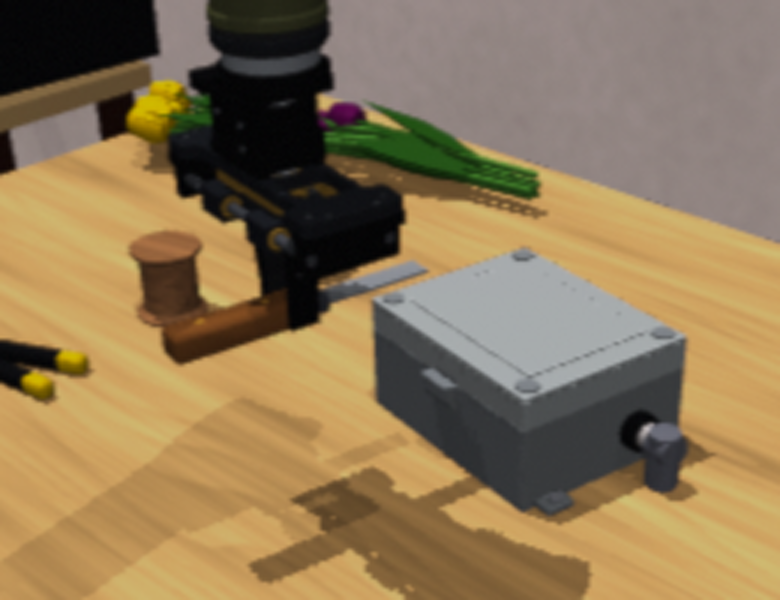

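The wrist view shows the blade at u 294–342 reaching the box front. The ledge's right end pokes out at about (346,62). I'll zoom in there.

Run:
```python
from h import *
w=cam("wrist"); crop(w,155,0,495,110,2.3,"w4z.png"); crop(w,270,30,370,110,7,"w4y.png")
print(proj(w,[.5418,.0123,.072]),proj(w,[.5516,.0103,.072]))
```

```text
[318.14875931  70.57501412] [318.15811216  56.43490921]
```

View pics/w4z.png

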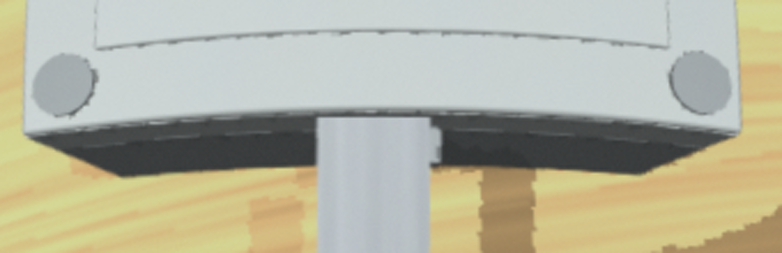

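View pics/w4y.png

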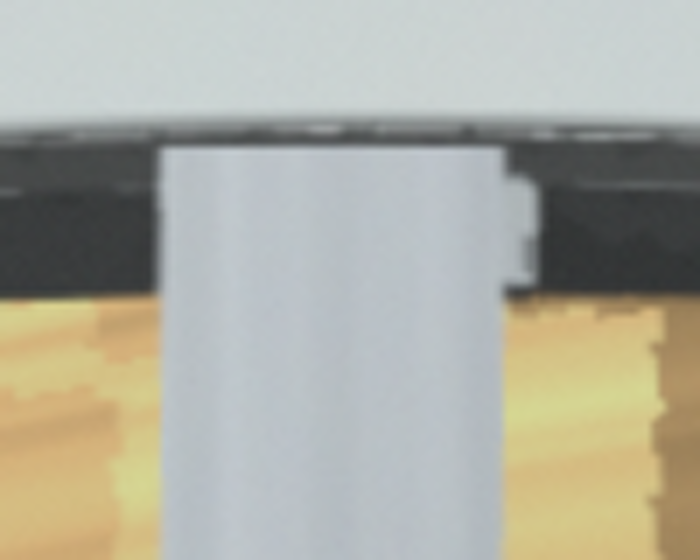

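Run:
```python
from h import *
w=cam("wrist")
A=onz(w,347.1,71,.072);B=onz(w,347.1,55.3,.072)
print("ledge right outer/inner",A,B)
for z in (.1,.096):
    L=onz(w,164.6,57.4,z);Rr=onz(w,476.7,57.4,z); d=(L-Rr)[:2]; print(z,L,Rr,np.linalg.norm(d),np.degrees(np.arctan2(-d[0],d[1])),(L+Rr)/2)
# bottom corners of the front on bench
L=onz(w,122/2.3+155,177/2.3,0);Rr=onz(w,640/2.3+155,173/2.3,0); d=(L-Rr)[:2]; print("bench",L,Rr,np.linalg.norm(d),np.degrees(np.arctan2(-d[0],d[1])),(L+Rr)/2)
# screw heads at .1
L=onz(w,64/2.3+155,84/2.3,.1);Rr=onz(w,700/2.3+155,82/2.3,.1); d=(L-Rr)[:2]; print("screws",np.linalg.norm(d),np.degrees(np.arctan2(-d[0],d[1])),(L+Rr)/2)
print("tip",onz(w,317.5,50.8,.1898-.0175), pose()[0])
```

```text
ledge right outer/inner [ 0.53788275 -0.00663993  0.072     ] [ 0.54879099 -0.00887625  0.072     ]
0.1 [0.57132692 0.10574902 0.1       ] [ 0.53249589 -0.08868019  0.1       ] 0.19826893122352526 -11.294400369031484 [0.55191141 0.00853441 0.1       ]
0.096 [0.5725374 0.1072407 0.096    ] [ 0.5330218  -0.09061623  0.096     ] 0.20176433606126276 -11.294400369031475 [0.5527796  0.00831223 0.096     ]
bench [0.57065887 0.10594518 0.        ] [ 5.32967620e-01 -9.05025621e-02 -5.55111512e-17] 0.20003086620646274 -10.861009755045563 [ 5.51813245e-01  7.72131122e-03 -2.77555756e-17]
screws 0.17398350947219565 -11.050705826397335 [0.56445469 0.00575601 0.1       ]
tip [0.53480385 0.01443458 0.1723    ] [0.42720018 0.03663708 0.18988691]
```

```bash
python3 -m creep '[{"tx":0,"ty":0.002,"tz":0.03,"rx":0,"ry":0,"rz":-0.3},{"tx":0,"ty":0,"tz":0.04,"rx":0,"ry":0,"rz":0},{"tx":0,"ty":0,"tz":0.02,"rx":0,"ry":0,"rz":0},{"tx":0,"ty":0,"tz":0.005,"rx":0,"ry":0,"rz":0},{"tx":0,"ty":0,"tz":0,"rx":0,"ry":0,"rz":0},{"tx":0,"ty":0,"tz":0,"rx":0,"ry":0,"rz":0}]' 0 60
python3 - <<'E'
from h import *
p,R=pose(); print(p,env.get_obs()["qpos"].round(1))
w=cam("wrist"); crop(w,270,0,370,110,5,"w5.png")
d=cam("side"); crop(d,220,170,370,280,5,"d5.png")
print("side pred tip",proj(d,p+R.apply([.11,0,.019])),"ledge",proj(d,[.5422,.0104,.072]))
E
```

```text
time_s: 8.18
tool_pos: [0.4276, 0.0358, 0.096]
tool_rot: [-179.9, -0.1, -11.1]
force: [-1.0, 0.0, -0.7]
grip_width: 0.0255
[0.42760713 0.03582639 0.09601566] [ -41.3   -1.9   32.9  124.3    1.2   57.2 -110.2]
side pred tip [321.10292181 224.79220171] ledge [324.44228049 226.29305427]
```

View pics/d5.png

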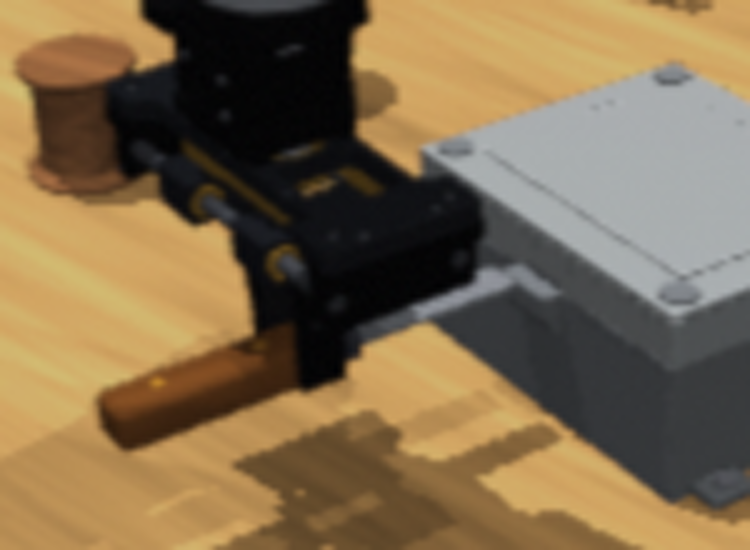

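View pics/w5.png

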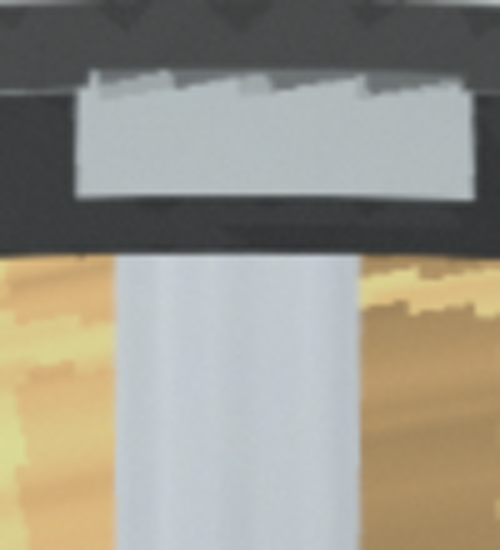

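The wrist close-up shows the ledge centred at crop u 274 and the blade at u 237, so the blade is about 3 mm to the left. I'll correct that, move it over the ledge, then lower it until it touches.

```bash
python3 -m creep '[{"tx":0.007,"ty":0.003,"tz":0,"rx":0,"ry":0,"rz":0},{"tx":0.006,"ty":0,"tz":0,"rx":0,"ry":0,"rz":0},{"tx":0,"ty":0,"tz":0,"rx":0,"ry":0,"rz":0},{"tx":0,"ty":0,"tz":0.002,"rx":0,"ry":0,"rz":0},{"tx":0,"ty":0,"tz":0,"rx":0,"ry":0,"rz":0},{"tx":0,"ty":0,"tz":0,"rx":0,"ry":0,"rz":0}]'
python3 -m creep '[{"tx":0,"ty":0,"tz":0.001,"rx":0,"ry":0,"rz":0},{"tx":0,"ty":0,"tz":0,"rx":0,"ry":0,"rz":0},{"tx":0,"ty":0,"tz":0,"rx":0,"ry":0,"rz":0}]'
python3 -m creep '[{"tx":0,"ty":0,"tz":0.001,"rx":0,"ry":0,"rz":0},{"tx":0,"ty":0,"tz":0,"rx":0,"ry":0,"rz":0},{"tx":0,"ty":0,"tz":0,"rx":0,"ry":0,"rz":0}]'
python3 - <<'E'
from h import *
print(env.get_obs()["wrist_torque"])
w=cam("wrist"); crop(w,270,0,370,110,5,"w6.png")
E
```

```text
time_s: 9.02
tool_pos: [0.4387, 0.0304, 0.0929]
tool_rot: [-180.0, 0.0, -11.1]
force: [0.1, 0.3, -1.8]
grip_width: 0.0257
time_s: 9.4
tool_pos: [0.4389, 0.0303, 0.092]
tool_rot: [-180.0, -0.0, -11.1]
force: [0.2, 0.2, -0.7]
grip_width: 0.0258
time_s: 9.78
tool_pos: [0.4389, 0.0303, 0.0911]
tool_rot: [-180.0, -0.0, -11.1]
force: [-1.4, 0.7, 2.1]
grip_width: 0.0255
[-0.04047469  0.16277492 -0.00231358]
```

View pics/w6.png

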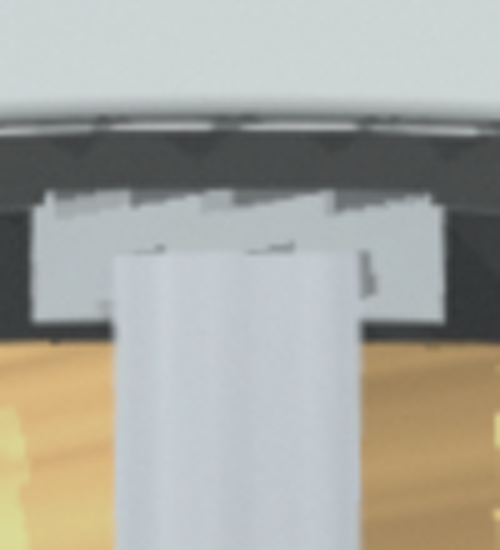

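Contact with the ledge at TCP z 0.091, centred. Sliding in.

```bash
python3 -m creep '[{"tx":0,"ty":0,"tz":-0.0007,"rx":0,"ry":0,"rz":0},{"tx":0.005,"ty":0,"tz":0,"rx":0,"ry":0,"rz":0},{"tx":0.005,"ty":0,"tz":0,"rx":0,"ry":0,"rz":0},{"tx":0,"ty":0,"tz":0,"rx":0,"ry":0,"rz":0},{"tx":0,"ty":0,"tz":0,"rx":0,"ry":0,"rz":0}]'
python3 -m creep '[{"tx":0.005,"ty":0,"tz":0,"rx":0,"ry":0,"rz":0},{"tx":0.005,"ty":0,"tz":0,"rx":0,"ry":0,"rz":0},{"tx":0.004,"ty":0,"tz":0,"rx":0,"ry":0,"rz":0},{"tx":0,"ty":0,"tz":0,"rx":0,"ry":0,"rz":0},{"tx":0,"ty":0,"tz":0,"rx":0,"ry":0,"rz":0}]'
```

```text
time_s: 10.45
tool_pos: [0.449, 0.0282, 0.0917]
tool_rot: [180.0, -0.0, -11.1]
force: [1.0, -0.7, 0.1]
grip_width: 0.0253
time_s: 11.08
tool_pos: [0.4627, 0.0256, 0.0917]
tool_rot: [-180.0, -0.0, -11.1]
force: [-0.2, -1.3, 0.5]
grip_width: 0.0259
```

```bash
python3 -m creep '[{"tx":0.002,"ty":0,"tz":0,"rx":0,"ry":0,"rz":0},{"tx":0.001,"ty":0,"tz":0,"rx":0,"ry":0,"rz":0},{"tx":0,"ty":0,"tz":0,"rx":0,"ry":0,"rz":0}]'
python3 -m creep '[{"tx":0.001,"ty":0,"tz":0,"rx":0,"ry":0,"rz":0},{"tx":0.001,"ty":0,"tz":0,"rx":0,"ry":0,"rz":0},{"tx":0,"ty":0,"tz":0,"rx":0,"ry":0,"rz":0}]'
python3 - <<'E'
from h import *
p,R=pose(); t=p+R.apply([.11,0,.019]); print(p,t,env.get_obs()["qpos"].round(1))
ex=np.array([.9813,-.1925]); print((t[:2]-[.552,.0085])@ex)
w=cam("wrist"); crop(w,270,0,370,110,5,"w7.png")
E
```

```text
time_s: 11.45
tool_pos: [0.4653, 0.0251, 0.0917]
tool_rot: [-180.0, 0.0, -11.1]
force: [-0.5, -0.0, 0.9]
grip_width: 0.026
time_s: 11.82
tool_pos: [0.4672, 0.0247, 0.0916]
tool_rot: [180.0, 0.0, -11.1]
force: [-2.9, 0.3, 2.0]
grip_width: 0.0254
[0.46715396 0.02474298 0.0916189 ] [0.57509665 0.00360869 0.07257379] [ -39.6    4.4   34.7  119.6   -3.    56.8 -104.4]
0.02360632312432349
```

View pics/w7.png

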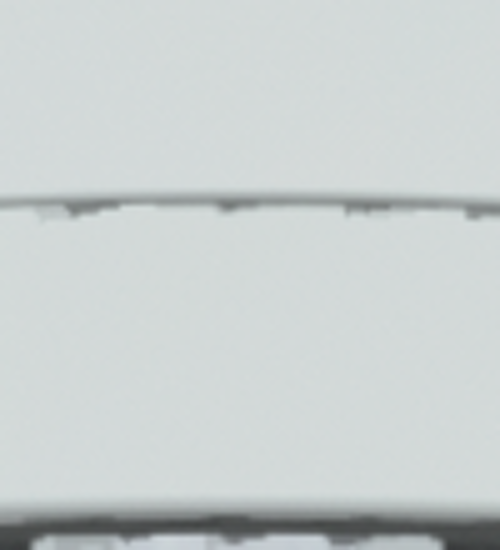

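Fully in: the slot end gave -2.9 N at 23.6 mm. Now I'll lever about the ledge edge in 3° steps.

```bash
python3 -m creep '[{"tx":-0.001,"ty":0,"tz":0.004,"rx":0,"ry":3,"rz":0},{"tx":-0.001,"ty":0,"tz":0.004,"rx":0,"ry":3,"rz":0},{"tx":-0.001,"ty":0,"tz":0.004,"rx":0,"ry":3,"rz":0},{"tx":0,"ty":0,"tz":0,"rx":0,"ry":0,"rz":0},{"tx":0,"ty":0,"tz":0,"rx":0,"ry":0,"rz":0}]' 0 60
python3 -c "
from h import *
print(env.get_obs()['qpos'].round(1),env.get_obs()['wrist_torque'])"
python3 -m creep '[{"tx":-0.001,"ty":0,"tz":0.004,"rx":0,"ry":3,"rz":0},{"tx":0,"ty":0,"tz":0,"rx":0,"ry":0,"rz":0},{"tx":0,"ty":0,"tz":0,"rx":0,"ry":0,"rz":0}]' 0 60
python3 -c "
from h import *
print(env.get_obs()['qpos'].round(1),env.get_obs()['wrist_torque'])
d=cam('side'); crop(d,220,170,370,280,5,'d8.png')"
```

```text
time_s: 12.5
tool_pos: [0.4651, 0.0252, 0.0799]
tool_rot: [-180.0, -9.0, -11.1]
force: [-1.3, 1.2, 2.5]
grip_width: 0.0253
[ -41.7   -1.9   33.1  127.1    5.6   46.2 -113.3] [ 0.04197647  0.78276788 -0.07993013]
time_s: 12.88
tool_pos: [0.465, 0.0252, 0.0759]
tool_rot: [-180.0, -12.0, -11.1]
force: [-3.3, 0.0, 7.0]
grip_width: 0.0253
[ -42.    -3.7   32.2  129.5    9.2   42.8 -117. ] [-0.01190537  1.04136649 -0.06668668]
```

View pics/d8.png

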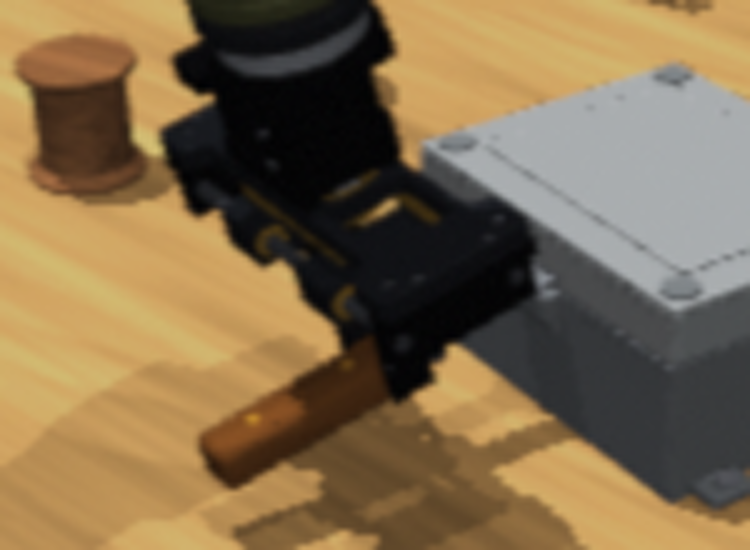

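The handle is down about 12° and the force is rising as the catch loads. Continuing.

```bash
python3 -m creep '[{"tx":-0.001,"ty":0,"tz":0.004,"rx":0,"ry":3,"rz":0},{"tx":0,"ty":0,"tz":0,"rx":0,"ry":0,"rz":0},{"tx":0,"ty":0,"tz":0,"rx":0,"ry":0,"rz":0}]' 0 60
python3 -m creep '[{"tx":-0.001,"ty":0,"tz":0.004,"rx":0,"ry":3,"rz":0},{"tx":0,"ty":0,"tz":0,"rx":0,"ry":0,"rz":0},{"tx":0,"ty":0,"tz":0,"rx":0,"ry":0,"rz":0}]' 0 60
python3 -c "
from h import *
print(env.get_obs()['qpos'].round(1),env.get_obs()['wrist_torque'])
d=cam('side'); crop(d,220,170,370,280,5,'d9.png')"
```

```text
time_s: 13.3
tool_pos: [0.4645, 0.0251, 0.0712]
tool_rot: [180.0, -14.9, -11.1]
force: [-1.3, -1.0, -0.3]
grip_width: 0.0253
time_s: 13.68
tool_pos: [0.4648, 0.0251, 0.0673]
tool_rot: [180.0, -17.9, -11.1]
force: [-1.4, 0.2, -1.4]
grip_width: 0.0253
[ -41.7   -6.6   29.5  134.3   17.4   36.  -125.7] [0.10167624 0.79850217 0.02003274]
```

View pics/d9.png

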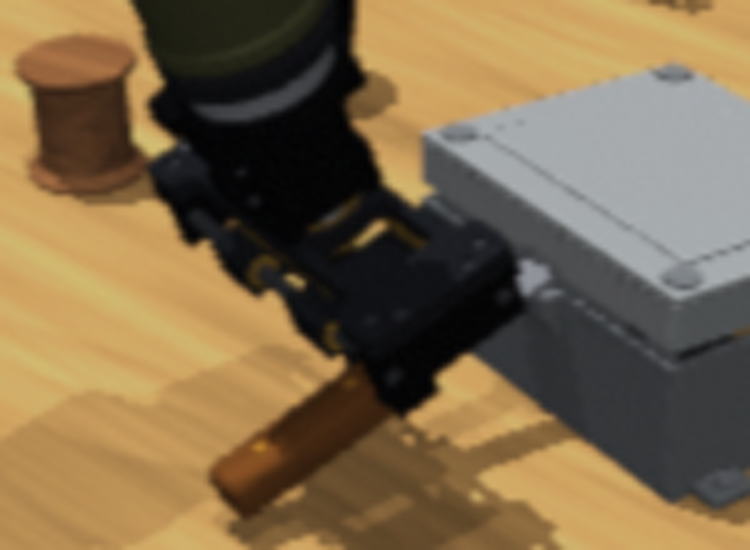

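The catch has let go: the force dropped and a gap shows along the seam. Now I'll plan an arc that keeps the tip about 13 mm behind the lip.

```bash
cat >> h.py <<'E'
YAW=-11.1; EX=np.array([np.cos(np.radians(YAW)),np.sin(np.radians(YAW)),0]); EY=np.array([-EX[1],EX[0],0]); EZ=np.array([0,0,1.])
C0=np.array([.552,.0085,0])+.08*EX
def tobox(X): X=np.array(X)-C0; return np.array([X@EX,X@EY,X[2]])
def tow(b): return C0+b[0]*EX+b[1]*EY+b[2]*EZ
def tcp_for_tip(b,pitch):
    Q=down(YAW,pitch); return tow(b)-Q.apply([.11,0,.019]),Q
def contact(th,r,off=.0055-.0012):
    th=np.radians(th); return np.array([.078-r*np.cos(th)+off*np.sin(th), .072+r*np.sin(th)+off*np.cos(th)])
E
python3 - <<'E'
from h import *
p,R=pose(); t=p+R.apply([.11,0,.019]); b=tobox(t); print("tip box",b)
yb=b[1]
def plan(seq,p,R):
    T=[]
    for th,r,a in seq:
        x,z=contact(th,r); T.append(tcp_for_tip([x,yb,z],a)[::-1][::-1])
    return rows(T,p,R)
p,R=plan([(3.6,.139,17),(3.8,.144,16)]+[(4+4*i,.145,16-3*i) for i in range(1,8)],p,R)
print(tobox(p+R.apply([.11,0,.019])))
E
```

```text
tip box [-0.05828386 -0.00052904  0.08313449]
"tx":-0.0012,"tz":-0.0043,"ry":-1,
"tx":-0.0041,"tz":-0.0041,"ry":-1,
"tx":0.0044,"tz":-0.0158,"ry":-3,
"tx":0.0054,"tz":-0.015,"ry":-3,
"tx":0.0055,"tz":-0.0148,"ry":-3,
"tx":0.0057,"tz":-0.0148,"ry":-3,
"tx":0.0059,"tz":-0.0147,"ry":-3,
"tx":0.0059,"tz":-0.0146,"ry":-3,
"tx":0.0062,"tz":-0.0146,"ry":-3,
[-0.04270712 -0.00052347  0.15242294]
```

```bash
python3 -m creep '[{"tx":-0.0012,"ty":0,"tz":-0.0043,"rx":0,"ry":-1,"rz":0},{"tx":-0.0041,"ty":0,"tz":-0.0041,"rx":0,"ry":-1,"rz":0},{"tx":0.0022,"ty":0,"tz":-0.0079,"rx":0,"ry":-1.5,"rz":0},{"tx":0.0025,"ty":0,"tz":-0.0079,"rx":0,"ry":-1.5,"rz":0},{"tx":0,"ty":0,"tz":0,"rx":0,"ry":0,"rz":0}]' 0 60
python3 -c "
from h import *
print(env.get_obs()['qpos'].round(1),env.get_obs()['wrist_torque'])
p,R=pose(); print(tobox(p+R.apply([.11,0,.019])))
d=cam('side'); crop(d,220,150,420,280,4,'d10.png')"
```

```text
time_s: 14.35
tool_pos: [0.4558, 0.0265, 0.0892]
tool_rot: [179.9, -12.8, -11.1]
force: [-2.4, 0.4, -5.4]
grip_width: 0.0254
[ -42.4   -7.1   31.1  130.4   12.2   44.5 -120.2] [0.29662919 1.70597803 0.07969352]
[-0.06640762 -0.00094867  0.09499111]
```

View pics/d10.png

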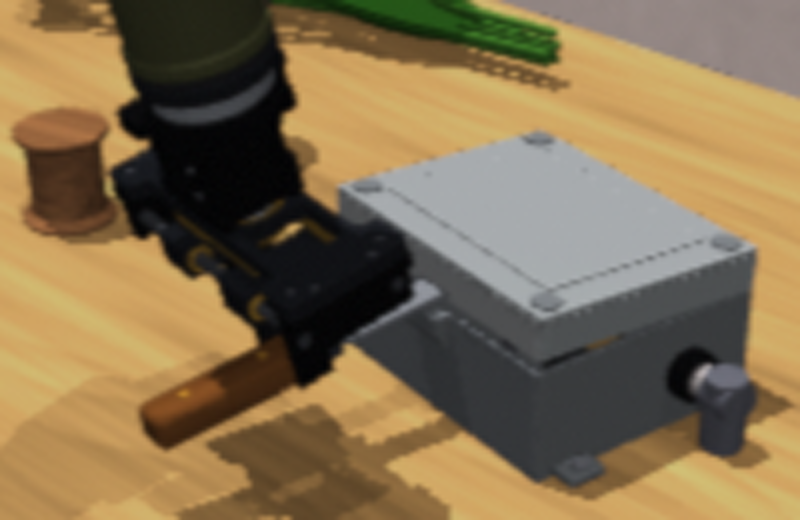

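Run:
```python
from h import *
p,R=pose(); d=cam("side")
g=p+R.apply([0,0,.019])
for dp in (0,4,8,12):
    Q=R*Ro.from_rotvec([0,dp,0],degrees=True)
    f=lambda v:((proj(d,g+Q.apply(v))-[220,150])*4).round(0)
    print(dp,f([-.095,0,0]),f([-.095,0,-.011]),f([.11,0,0]))
# cover corner (front right lower) vs theta
for th in (0,3,5,8):
    th_=np.radians(th); x=.078-.158*np.cos(th_); z=.072+.158*np.sin(th_)
    print(th,((proj(d,tow([x,-.1,z]))-[220,150])*4).round(0))
```

```text
0 [154. 441.] [148. 426.] [451. 259.]
4 [158. 449.] [151. 435.] [449. 249.]
8 [162. 457.] [154. 444.] [445. 239.]
12 [167. 465.] [158. 453.] [441. 230.]
0 [539. 374.]
3 [540. 361.]
5 [541. 353.]
8 [542. 339.]
```

Run:
```python
from h import *
d=cam("side")
for nm,P,pt in (("d8",[.465,.0252,.0759],12),("d9",[.4648,.0251,.0673],17.9)):
  R=down(-11.1,pt); g=np.array(P)+R.apply([0,0,.019])
  for dp in (-8,-4,0,4):
    Q=R*Ro.from_rotvec([0,dp,0],degrees=True)
    f=lambda v:((proj(d,g+Q.apply(v))-[220,170])*5).round(0)
    print(nm,dp,f([-.095,0,0]),f([-.095,0,-.011]),f([-.095,0,.011]))
p,R=pose();g=p+R.apply([0,0,.019])
for dp in (-12,-8,-4,0):
    Q=R*Ro.from_rotvec([0,dp,0],degrees=True)
    f=lambda v:((proj(d,g+Q.apply(v))-[220,150])*4).round(0)
    print("d10",dp,f([-.095,0,0]),f([-.095,0,-.011]),f([-.095,0,.011]))
crop(d,245,235,305,275,12,"d10z.png")
```

```text
d8 -8 [206. 443.] [202. 422.] [209. 463.]
d8 -4 [208. 454.] [203. 435.] [213. 474.]
d8 0 [212. 466.] [205. 447.] [218. 484.]
d8 4 [216. 477.] [208. 459.] [224. 494.]
d9 -8 [215. 474.] [209. 455.] [221. 492.]
d9 -4 [219. 485.] [212. 467.] [226. 502.]
d9 0 [224. 495.] [215. 479.] [232. 512.]
d9 4 [229. 505.] [219. 489.] [239. 520.]
d10 -12 [147. 412.] [145. 395.] [149. 429.]
d10 -8 [149. 422.] [146. 405.] [152. 438.]
d10 -4 [151. 431.] [147. 416.] [156. 447.]
d10 0 [154. 441.] [149. 426.] [160. 455.]
```

View pics/d10z.png

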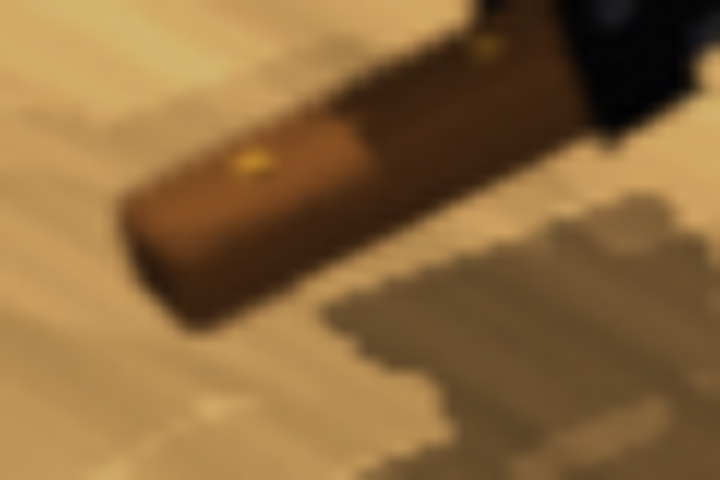

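The cover is free and open about 4°. Comparing the handle's end with its predicted position, the scraper has slipped about 4–5° in the fingers under the tip load. I'll flatten the blade so the lip bears on it, which shortens the lever arm, and then lift.

```bash
python3 -m creep '[{"tx":0.0022,"ty":0,"tz":-0.0055,"rx":0,"ry":-3.3,"rz":0},{"tx":0.0022,"ty":0,"tz":-0.0055,"rx":0,"ry":-3.3,"rz":0},{"tx":0.0022,"ty":0,"tz":-0.0055,"rx":0,"ry":-3.3,"rz":0},{"tx":0.0022,"ty":0,"tz":-0.0055,"rx":0,"ry":-3.3,"rz":0},{"tx":0.002,"ty":0,"tz":0,"rx":0,"ry":0,"rz":0},{"tx":0.002,"ty":0,"tz":0,"rx":0,"ry":0,"rz":0},{"tx":0,"ty":0,"tz":0,"rx":0,"ry":0,"rz":0}]' 0 60
python3 -c "
from h import *
print(env.get_obs()['qpos'].round(1),env.get_obs()['wrist_torque'])
p,R=pose(); print(tobox(p+R.apply([.11,0,.019])))
d=cam('side'); crop(d,220,150,420,280,4,'d11.png')"
```

```text
time_s: 15.38
tool_pos: [0.4675, 0.0247, 0.1132]
tool_rot: [-180.0, 0.1, -11.1]
force: [1.1, -0.5, -4.5]
grip_width: 0.0255
[ -41.6    2.5   36.4  118.4   -1.8   59.6 -105.4] [-0.00956318  0.3338626   0.0003537 ]
[-0.05604552 -0.00030678  0.09409359]
```

View pics/d11.png

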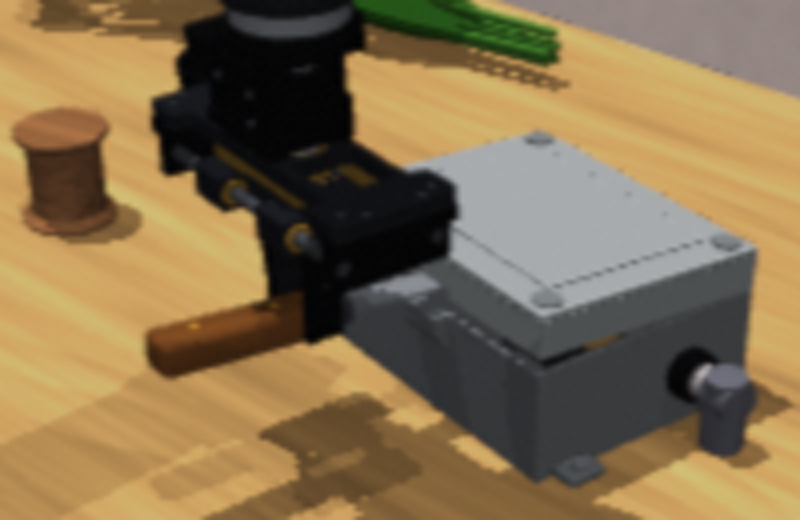

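```bash
cat >> h.py <<'E'
def slip(d,off,s):
    p,R=pose(); g=p+R.apply([0,0,.019])
    for dp in range(-20,3,2):
        Q=R*Ro.from_rotvec([0,dp,0],degrees=True)
        print(dp,((proj(d,g+Q.apply([-.095,.013,.011]))-off)*s).round(0),"tip z %.4f"%((g+Q.apply([.11,0,0]))[2]), "lip z %.4f"%((g+Q.apply([.09,0,0]))[2]))
E
python3 - <<'E'
from h import *
d=cam("side"); slip(d,[220,150],4); crop(d,250,210,340,250,8,"d11z.png")
E
```

```text
-20 [167. 341.] tip z 0.0566 lip z 0.0635
-18 [166. 346.] tip z 0.0602 lip z 0.0664
-16 [165. 352.] tip z 0.0639 lip z 0.0694
-14 [165. 358.] tip z 0.0676 lip z 0.0725
-12 [165. 363.] tip z 0.0714 lip z 0.0755
-10 [165. 369.] tip z 0.0751 lip z 0.0786
-8 [165. 374.] tip z 0.0789 lip z 0.0817
-6 [166. 380.] tip z 0.0827 lip z 0.0848
-4 [167. 385.] tip z 0.0866 lip z 0.0880
-2 [168. 390.] tip z 0.0904 lip z 0.0911
0 [169. 395.] tip z 0.0942 lip z 0.0942
2 [170. 400.] tip z 0.0981 lip z 0.0974
```

View pics/d11z.png

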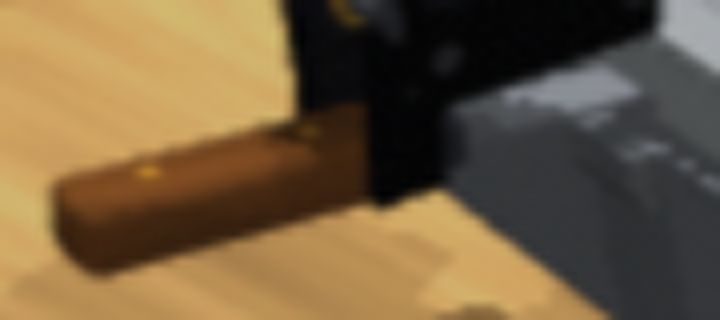

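```bash
python3 -m creep '[{"tx":0.003,"ty":0,"tz":0,"rx":0,"ry":0,"rz":0},{"tx":0.003,"ty":0,"tz":0,"rx":0,"ry":0,"rz":0},{"tx":0,"ty":0,"tz":0,"rx":0,"ry":0,"rz":0}]' 0 60
python3 -m creep '[{"tx":0.003,"ty":0,"tz":0,"rx":0,"ry":0,"rz":0},{"tx":0,"ty":0,"tz":0,"rx":0,"ry":0,"rz":0}]' 0 60
```

```text
time_s: 15.85
tool_pos: [0.4729, 0.0237, 0.1129]
tool_rot: [180.0, 0.2, -11.1]
force: [-0.2, -0.9, -4.2]
grip_width: 0.025
time_s: 16.1
tool_pos: [0.4759, 0.023, 0.113]
tool_rot: [180.0, 0.2, -11.1]
force: [-1.1, 1.2, -3.9]
grip_width: 0.0255
```

The blade passes over the tongue with no resistance. Pushing deeper shortens the lever arm.

```bash
python3 -m creep '[{"tx":0.005,"ty":0,"tz":0.0005,"rx":0,"ry":0,"rz":0},{"tx":0.005,"ty":0,"tz":0.0005,"rx":0,"ry":0,"rz":0},{"tx":0,"ty":0,"tz":0,"rx":0,"ry":0,"rz":0}]' 0 60
python3 -m creep '[{"tx":0.005,"ty":0,"tz":0.0005,"rx":0,"ry":0,"rz":0},{"tx":0.005,"ty":0,"tz":0.0005,"rx":0,"ry":0,"rz":0},{"tx":0.005,"ty":0,"tz":0.0005,"rx":0,"ry":0,"rz":0},{"tx":0,"ty":0,"tz":0,"rx":0,"ry":0,"rz":0}]' 0 60
python3 -c "
from h import *
p,R=pose(); print(tobox(p))
d=cam('side'); crop(d,220,150,420,280,4,'d12.png'); slip(d,[220,150],4)"
```

```text
time_s: 16.48
tool_pos: [0.4872, 0.0209, 0.1127]
tool_rot: [-180.0, 0.0, -11.1]
force: [-0.3, 0.1, -0.7]
grip_width: 0.0255
time_s: 16.98
tool_pos: [0.5007, 0.0181, 0.1104]
tool_rot: [180.0, 0.2, -11.1]
force: [-0.9, -0.4, -1.6]
grip_width: 0.0255
[-0.13219601 -0.00049861  0.11040875]
-20 [223. 325.] tip z 0.0534 lip z 0.0603
-18 [222. 331.] tip z 0.0570 lip z 0.0632
-16 [221. 337.] tip z 0.0607 lip z 0.0662
-14 [221. 342.] tip z 0.0644 lip z 0.0693
-12 [221. 348.] tip z 0.0681 lip z 0.0723
-10 [221. 353.] tip z 0.0719 lip z 0.0754
-8 [221. 359.] tip z 0.0757 lip z 0.0785
-6 [221. 364.] tip z 0.0795 lip z 0.0816
-4 [222. 369.] tip z 0.0833 lip z 0.0848
-2 [223. 374.] tip z 0.0871 lip z 0.0879
0 [224. 379.] tip z 0.0910 lip z 0.0910
2 [225. 384.] tip z 0.0948 lip z 0.0942
```

View pics/d12.png

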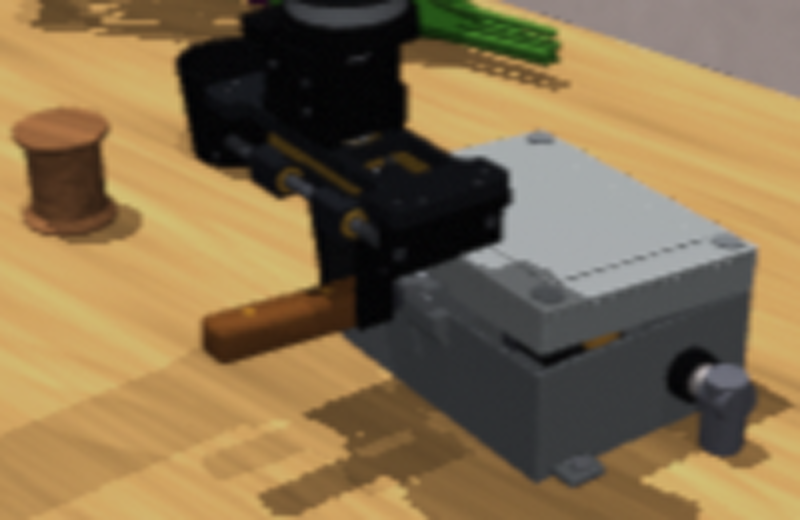

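```bash
python3 -m creep '[{"tx":0.0012,"ty":0,"tz":-0.0055,"rx":0,"ry":-1.5,"rz":0},{"tx":0.0023,"ty":0,"tz":-0.0109,"rx":0,"ry":-3,"rz":0},{"tx":0.0023,"ty":0,"tz":-0.0109,"rx":0,"ry":-3,"rz":0},{"tx":0.0023,"ty":0,"tz":-0.0109,"rx":0,"ry":-3,"rz":0},{"tx":0,"ty":0,"tz":0,"rx":0,"ry":0,"rz":0}]' 0 60
python3 -c "
from h import *
p,R=pose(); print(tobox(p),env.get_obs()['qpos'].round(1))
d=cam('side'); crop(d,220,130,420,270,4,'d13.png'); slip(d,[220,130],4)"
```

```text
time_s: 17.65
tool_pos: [0.5115, 0.0159, 0.1478]
tool_rot: [180.0, 10.7, -11.1]
force: [-0.3, 0.1, -1.9]
grip_width: 0.0254
[-0.12111187 -0.00055705  0.14776953] [-35.5  15.6  37.7 102.9 -11.4  75.7 -95.2]
-20 [238. 308.] tip z 0.0729 lip z 0.0831
-18 [236. 314.] tip z 0.0762 lip z 0.0858
-16 [234. 320.] tip z 0.0796 lip z 0.0886
-14 [233. 326.] tip z 0.0831 lip z 0.0914
-12 [232. 332.] tip z 0.0866 lip z 0.0943
-10 [231. 338.] tip z 0.0902 lip z 0.0972
-8 [230. 344.] tip z 0.0938 lip z 0.1002
-6 [229. 349.] tip z 0.0974 lip z 0.1032
-4 [229. 355.] tip z 0.1011 lip z 0.1062
-2 [228. 361.] tip z 0.1049 lip z 0.1092
0 [228. 367.] tip z 0.1086 lip z 0.1123
2 [229. 372.] tip z 0.1124 lip z 0.1154
```

View pics/d13.png

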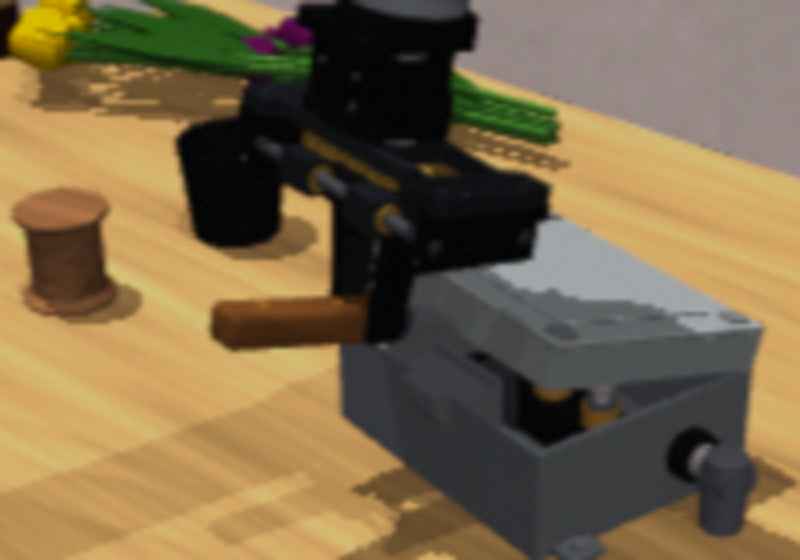

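The cover opened to about 15° with no further slip. Continuing the same hinge-centred rotation.

```bash
python3 -m creep '[{"tx":0.0023,"ty":0,"tz":-0.0109,"rx":0,"ry":-3,"rz":0},{"tx":0.0023,"ty":0,"tz":-0.0109,"rx":0,"ry":-3,"rz":0},{"tx":0.0023,"ty":0,"tz":-0.0109,"rx":0,"ry":-3,"rz":0},{"tx":0.0023,"ty":0,"tz":-0.0109,"rx":0,"ry":-3,"rz":0},{"tx":0.0023,"ty":0,"tz":-0.0109,"rx":0,"ry":-3,"rz":0},{"tx":0,"ty":0,"tz":0,"rx":0,"ry":0,"rz":0}]' 0 60
python3 -c "
from h import *
p,R=pose(); print(tobox(p),env.get_obs()['qpos'].round(1))
d=cam('side'); crop(d,220,100,420,250,4,'d14.png'); slip(d,[220,100],4)"
```

```text
time_s: 18.45
tool_pos: [0.5373, 0.0109, 0.196]
tool_rot: [180.0, 25.6, -11.1]
force: [1.2, 0.0, -1.2]
grip_width: 0.0255
[-0.09486787 -0.00048609  0.19596774] [-27.5  28.6  36.9  85.1 -17.4  97.8 -89.7]
-20 [288. 284.] tip z 0.1004 lip z 0.1147
-18 [285. 289.] tip z 0.1031 lip z 0.1169
-16 [282. 295.] tip z 0.1059 lip z 0.1192
-14 [279. 301.] tip z 0.1088 lip z 0.1216
-12 [276. 307.] tip z 0.1118 lip z 0.1240
-10 [274. 313.] tip z 0.1149 lip z 0.1266
-8 [271. 319.] tip z 0.1181 lip z 0.1291
-6 [269. 326.] tip z 0.1213 lip z 0.1318
-4 [267. 332.] tip z 0.1246 lip z 0.1345
-2 [265. 338.] tip z 0.1280 lip z 0.1373
0 [264. 344.] tip z 0.1314 lip z 0.1401
2 [262. 350.] tip z 0.1349 lip z 0.1429
```

View pics/d14.png

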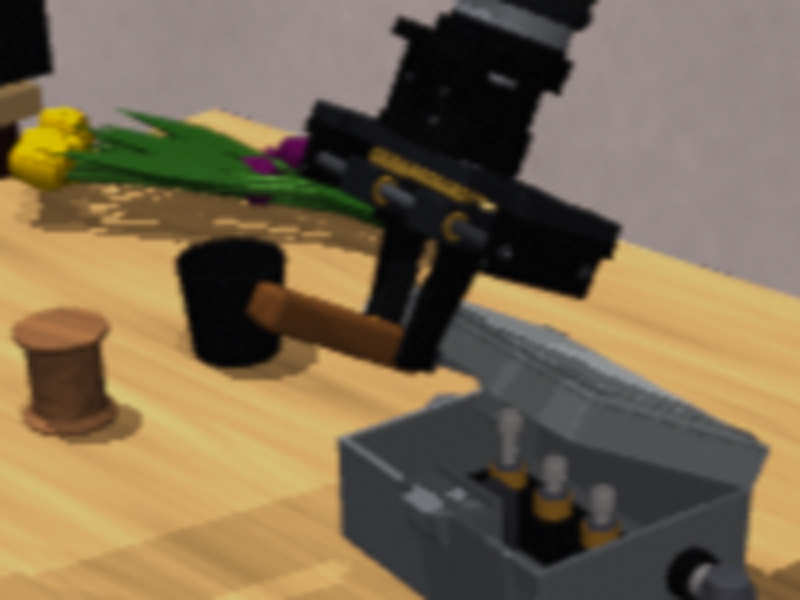

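The cover is about 30° open and the tubes are visible; the left one (+y) looks raised. J6 is getting near its limit, so I'll do two more steps, then withdraw and switch to pushing tip-up.

```bash
python3 -m creep '[{"tx":0.0023,"ty":0,"tz":-0.0109,"rx":0,"ry":-3,"rz":0},{"tx":0.0023,"ty":0,"tz":-0.0109,"rx":0,"ry":-3,"rz":0},{"tx":0.0012,"ty":0,"tz":-0.0055,"rx":0,"ry":-1.5,"rz":0},{"tx":0,"ty":0,"tz":0,"rx":0,"ry":0,"rz":0}]' 0 60
python3 -c "
from h import *
p,R=pose(); print(tobox(p),env.get_obs()['qpos'].round(1))
d=cam('side'); crop(d,220,80,420,230,4,'d15.png'); slip(d,[220,80],4)
for th in (30,34,38,42,46):
    q=np.radians(th); print(th,[((proj(d,tow([.078-.158*np.cos(q),y,.072+.158*np.sin(q)]))-[220,80])*4).round(0) for y in (-.1,.1)])
"
```

```text
time_s: 19.0
tool_pos: [0.5545, 0.0077, 0.2175]
tool_rot: [180.0, 33.1, -11.1]
force: [-0.2, 0.4, -2.3]
grip_width: 0.0253
[-0.0773961  -0.00033157  0.2175155 ] [-23.1  35.5  35.9  75.5 -19.6 108.6 -88.2]
-20 [325. 293.] tip z 0.1137 lip z 0.1297
-18 [321. 298.] tip z 0.1161 lip z 0.1317
-16 [318. 304.] tip z 0.1186 lip z 0.1337
-14 [314. 310.] tip z 0.1211 lip z 0.1358
-12 [311. 315.] tip z 0.1238 lip z 0.1380
-10 [307. 321.] tip z 0.1265 lip z 0.1402
-8 [304. 327.] tip z 0.1294 lip z 0.1425
-6 [302. 333.] tip z 0.1323 lip z 0.1450
-4 [299. 339.] tip z 0.1354 lip z 0.1474
-2 [296. 346.] tip z 0.1385 lip z 0.1500
0 [294. 352.] tip z 0.1416 lip z 0.1526
2 [292. 358.] tip z 0.1449 lip z 0.1552
30 [array([574., 515.]), array([362., 389.])]
34 [array([583., 497.]), array([370., 372.])]
38 [array([593., 478.]), array([378., 356.])]
42 [array([604., 460.]), array([388., 340.])]
46 [array([616., 442.]), array([398., 324.])]
```

View pics/d15.png

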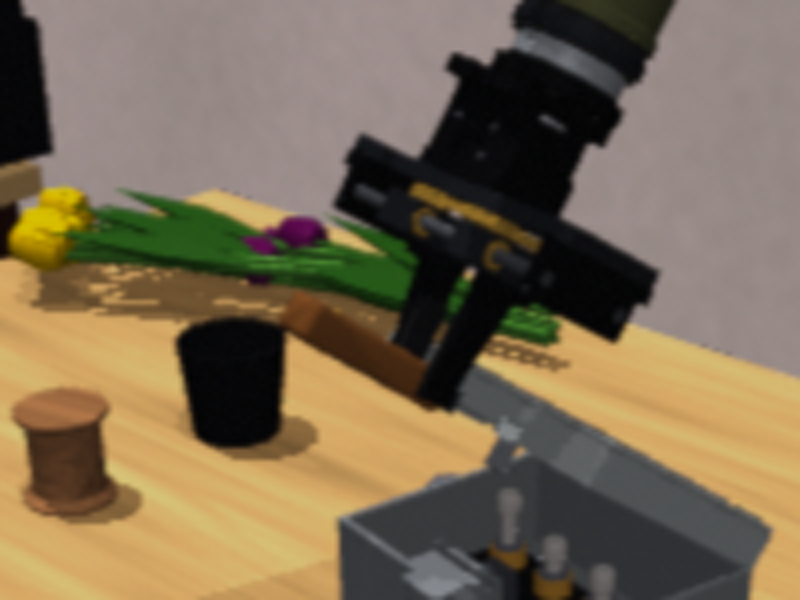

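Cover at about 38°. Withdrawing the blade along its axis, then reorienting it tip-up.

```bash
python3 -m creep '[{"tx":0,"ty":0,"tz":0.006,"rx":0,"ry":0,"rz":0},{"tx":-0.03,"ty":0,"tz":-0.0035,"rx":0,"ry":0,"rz":0},{"tx":-0.03,"ty":0,"tz":-0.0035,"rx":0,"ry":0,"rz":0},{"tx":-0.025,"ty":0,"tz":-0.003,"rx":0,"ry":0,"rz":0},{"tx":0,"ty":0,"tz":0,"rx":0,"ry":0,"rz":0}]' 0 60
cat >> h.py <<'E'
SL=-7.
def tipoff(): return np.array([0,0,.019])+Ro.from_rotvec([0,SL,0],degrees=True).apply([.11,0,0])
def tcp_tip(b,alpha):  # b=(x,y,z) box of the tip, alpha scraper pitch
    Q=down(YAW,alpha-SL); return tow(b)-Q.apply(tipoff()),Q
E
python3 - <<'E'
from h import *
p,R=pose(); b=tobox(p+R.apply(tipoff())); a0=-33.1-7; print(tobox(p),b,env.get_obs()["qpos"].round(1))
T=[]
n=8
for i in range(1,n+1):
    f=i/n; T.append(tcp_tip([b[0]+f*(-.085-b[0]),0,b[2]+f*(.140-b[2])],a0+f*(18-a0)))
rows(T,p,R)
d=cam('side'); crop(d,220,80,420,230,4,'d16.png')
E
```

```text
time_s: 19.68
tool_pos: [0.4864, 0.0211, 0.2693]
tool_rot: [-179.8, 33.0, -10.9]
force: [0.8, 0.6, -2.2]
grip_width: 0.0254
[-1.46780337e-01 -2.15275614e-04  2.69270364e-01] [-7.28896083e-02  7.76601484e-05  1.82607291e-01] [-28.5  24.7  37.2  83.8 -16.  109.5 -91.3]
"tx":-0.0016,"ty":-0.0002,"tz":0.0192,"rx":-0.1,"ry":7.2,"rz":0.1,
"tx":-0.0022,"tz":0.0195,"ry":7.2,
"tx":-0.003,"tz":0.0196,"ry":7.3,
"tx":-0.0036,"tz":0.0196,"ry":7.3,
"tx":-0.0044,"tz":0.0195,"ry":7.2,
"tx":-0.005,"tz":0.0193,"ry":7.3,
"tx":-0.0057,"tz":0.019,"ry":7.3,
"tx":-0.0063,"tz":0.0187,"ry":7.2,
```

View pics/d16.png

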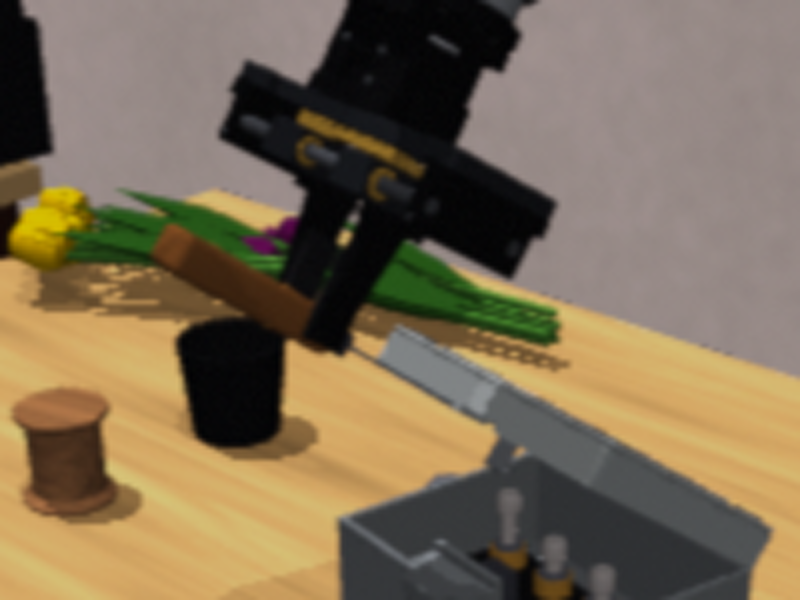

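```bash
python3 -m creep '[{"tx":-0.0016,"ty":0,"tz":0.0192,"rx":0,"ry":7.2,"rz":0.1},{"tx":-0.0022,"ty":0,"tz":0.0195,"rx":0,"ry":7.2,"rz":0},{"tx":-0.003,"ty":0,"tz":0.0195,"rx":0,"ry":7.3,"rz":0},{"tx":-0.0036,"ty":0,"tz":0.0195,"rx":0,"ry":7.3,"rz":0},{"tx":-0.0044,"ty":0,"tz":0.0195,"rx":0,"ry":7.2,"rz":0},{"tx":-0.005,"ty":0,"tz":0.0193,"rx":0,"ry":7.3,"rz":0},{"tx":-0.0057,"ty":0,"tz":0.019,"rx":0,"ry":7.3,"rz":0},{"tx":-0.0063,"ty":0,"tz":0.0187,"rx":0,"ry":7.2,"rz":0},{"tx":0,"ty":0,"tz":0,"rx":0,"ry":0,"rz":0}]' 0 60
python3 - <<'E'
from h import *
p,R=pose(); b=tobox(p+R.apply(tipoff())); print(tobox(p),b,env.get_obs()["qpos"].round(1))
d=cam('side'); crop(d,220,80,420,230,4,'d17.png'); slip(d,[220,80],4)
print("tip",((proj(d,tow(b))-[220,80])*4))
for th in (30,34,38,42):
    q=np.radians(th); print(th,[((proj(d,tow([.078-.158*np.cos(q),y,.072+.158*np.sin(q)]))-[220,80])*4).round(0) for y in (-.1,.1)])
E
```

```text
time_s: 20.85
tool_pos: [0.4363, 0.0299, 0.1331]
tool_rot: [-180.0, -21.2, -11.4]
force: [0.5, -0.1, -0.9]
grip_width: 0.0254
[-0.19764417 -0.00132209  0.13306986] [-0.08412994 -0.00180987  0.14227289] [ -23.6  -17.2    7.9  135.2   17.    43.9 -127.4]
-20 [126. 657.] tip z 0.1191 lip z 0.1187
-18 [127. 662.] tip z 0.1230 lip z 0.1218
-16 [129. 667.] tip z 0.1268 lip z 0.1250
-14 [131. 672.] tip z 0.1306 lip z 0.1281
-12 [133. 676.] tip z 0.1344 lip z 0.1312
-10 [135. 681.] tip z 0.1382 lip z 0.1343
-8 [137. 685.] tip z 0.1419 lip z 0.1374
-6 [140. 689.] tip z 0.1457 lip z 0.1404
-4 [143. 693.] tip z 0.1493 lip z 0.1434
-2 [146. 697.] tip z 0.1530 lip z 0.1464
0 [149. 701.] tip z 0.1566 lip z 0.1494
2 [152. 705.] tip z 0.1602 lip z 0.1523
tip [426.59583297 475.25791739]
30 [array([574., 515.]), array([362., 389.])]
34 [array([583., 497.]), array([370., 372.])]
38 [array([593., 478.]), array([378., 356.])]
42 [array([604., 460.]), array([388., 340.])]
```

View pics/d17.png

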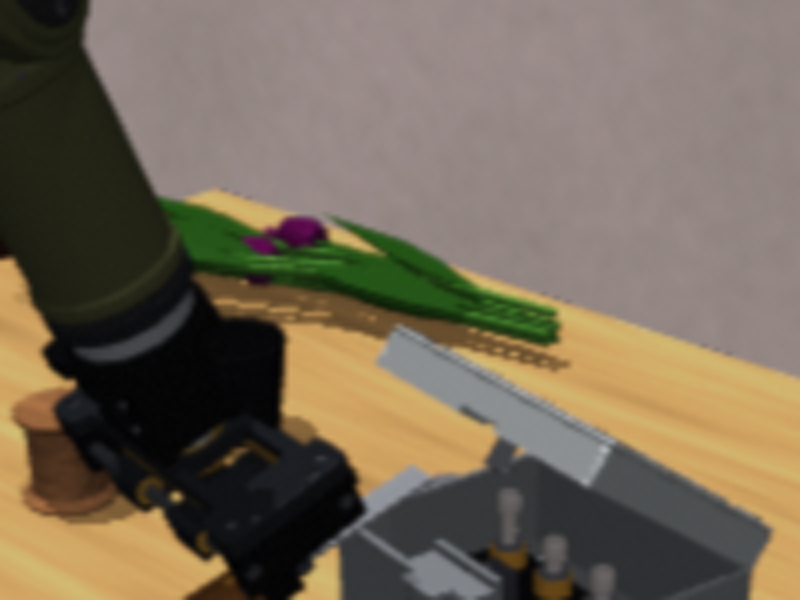

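J2 is at its lower limit here, so I'll move forward straight away: tip under the lip, then up along the arc.

Run:
```python
from h import *
p,R=pose()
T=[tcp_tip([x,0,z],14) for x,z in((-.064,.143),(-.045,.146))]
for th in (34,37,40,44,48,52):
    x,z=contact(th,.146); T.append(tcp_tip([x,0,z],14))
p,R=rows(T,p,R);
```

```text
"tx":0.0174,"ty":-0.0007,"tz":0.0071,"rx":-0.1,"ry":-0.2,"rz":-0.3,
"tx":0.0188,"tz":0.004,
"tx":0.0081,"tz":-0.0089,
"tx":0.0065,"tz":-0.004,
"tx":0.0067,"tz":-0.0037,
"tx":0.0092,"tz":-0.0043,
"tx":0.0095,"tz":-0.0037,
"tx":0.0097,"tz":-0.003,
```

```bash
python3 -m creep '[{"tx":0.0174,"ty":-0.001,"tz":0.007,"rx":0,"ry":0,"rz":-0.3},{"tx":0.0188,"ty":0,"tz":0.004,"rx":0,"ry":0,"rz":0},{"tx":0.008,"ty":0,"tz":-0.0089,"rx":0,"ry":0,"rz":0},{"tx":0.0065,"ty":0,"tz":-0.004,"rx":0,"ry":0,"rz":0},{"tx":0.0067,"ty":0,"tz":-0.0037,"rx":0,"ry":0,"rz":0},{"tx":0,"ty":0,"tz":0,"rx":0,"ry":0,"rz":0}]' 0 60
python3 - <<'E'
from h import *
p,R=pose(); b=tobox(p+R.apply(tipoff())); print(tobox(p),b,env.get_obs()["qpos"].round(1))
d=cam('side'); crop(d,220,80,420,230,4,'d18.png')
print("tip",((proj(d,tow(b))-[220,80])*4))
w=cam("wrist"); cv2.imwrite("pics/w18.png",w["pixels"][:,:,::-1])
E
```

```text
time_s: 21.65
tool_pos: [0.4892, 0.0235, 0.1619]
tool_rot: [-179.8, -21.4, -10.9]
force: [0.2, -0.7, -1.1]
grip_width: 0.0253
[-0.14448631  0.00264938  0.16186907] [-0.0310123   0.00312154  0.17155623] [ -24.1  -12.3   11.6  128.    15.    45.1 -122.1]
tip [497.05623065 400.14362869]
```

View pics/d18.png

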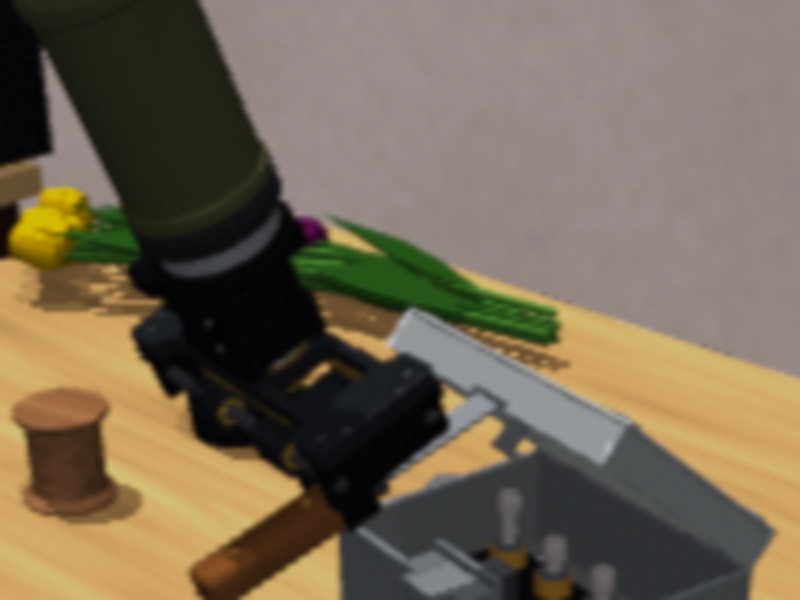

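View pics/w18.png

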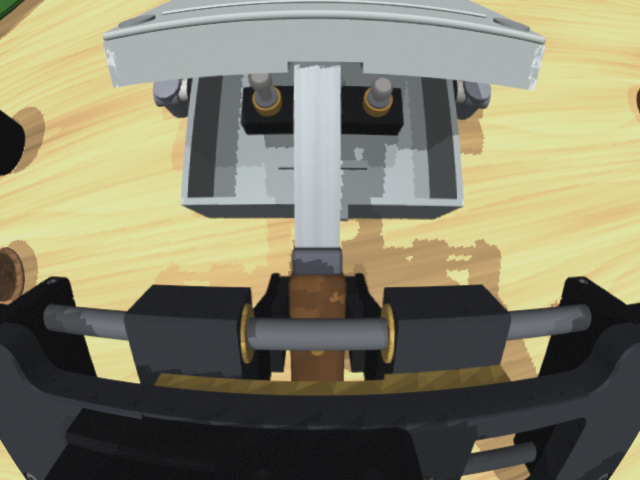

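The blade tip is under the lip and the cover is following at about 41°. Continuing along the arc.

Run:
```python
from h import *
p,R=pose()
T=[]
for i,th in enumerate(range(43,110,4)):
    x,z=contact(th,.146); T.append(tcp_tip([x,.001,z],max(0,14-max(0,i-4)*1.5)))
p,R=rows(T,p,R);
```

```text
"tx":0.0063,"ty":0.0016,"tz":-0.002,"rx":-0.2,"ry":-0.4,"rz":0.2,
"tx":0.0095,"tz":-0.0039,
"tx":0.0096,"ty":-0.0001,"tz":-0.0032,
"tx":0.0099,"tz":-0.0025,
"tx":0.01,"tz":-0.0018,
"tx":0.0111,"tz":-0.004,"ry":-1.5,
"tx":0.011,"tz":-0.0035,"rx":-0.1,"ry":-1.5,
"tx":0.0111,"tz":-0.0031,"ry":-1.5,
"tx":0.0111,"tz":-0.0026,"ry":-1.5,
"tx":0.011,"tz":-0.0022,"ry":-1.5,
"tx":0.0111,"tz":-0.0017,"ry":-1.5,
"tx":0.0109,"tz":-0.0013,"ry":-1.5,
"tx":0.0109,"tz":-0.0009,"ry":-1.5,
"tx":0.0108,"tz":-0.0004,"ry":-1.5,
"tx":0.0101,"tz":0.0019,"ry":-0.5,
"tx":0.0096,"tz":0.0034,
"tx":0.0093,"tz":0.0041,
```

```bash
python3 -m creep '[{"tx":0.0063,"ty":0.0015,"tz":-0.002,"rx":0,"ry":0,"rz":0},{"tx":0.0095,"ty":0,"tz":-0.0039,"rx":0,"ry":0,"rz":0},{"tx":0.0096,"ty":0,"tz":-0.0032,"rx":0,"ry":0,"rz":0},{"tx":0.0099,"ty":0,"tz":-0.0025,"rx":0,"ry":0,"rz":0},{"tx":0.01,"ty":0,"tz":-0.0018,"rx":0,"ry":0,"rz":0},{"tx":0,"ty":0,"tz":0,"rx":0,"ry":0,"rz":0}]' 0 60
python3 - <<'E'
from h import *
p,R=pose(); b=tobox(p+R.apply(tipoff())); print(tobox(p),b,env.get_obs()["qpos"].round(1))
d=cam('side'); crop(d,220,80,420,230,4,'d19.png')
print("tip",((proj(d,tow(b))-[220,80])*4))
E
```

```text
time_s: 22.5
tool_pos: [0.5267, 0.0145, 0.1913]
tool_rot: [-179.8, -21.5, -11.0]
force: [0.3, 0.3, -1.7]
grip_width: 0.0254
[-0.10597667  0.00097325  0.19131598] [0.00748402 0.00135832 0.20116173] [ -24.    -9.3   13.8  121.9   13.    47.5 -118.1]
tip [553.33086646 336.10803234]
```

View pics/d19.png

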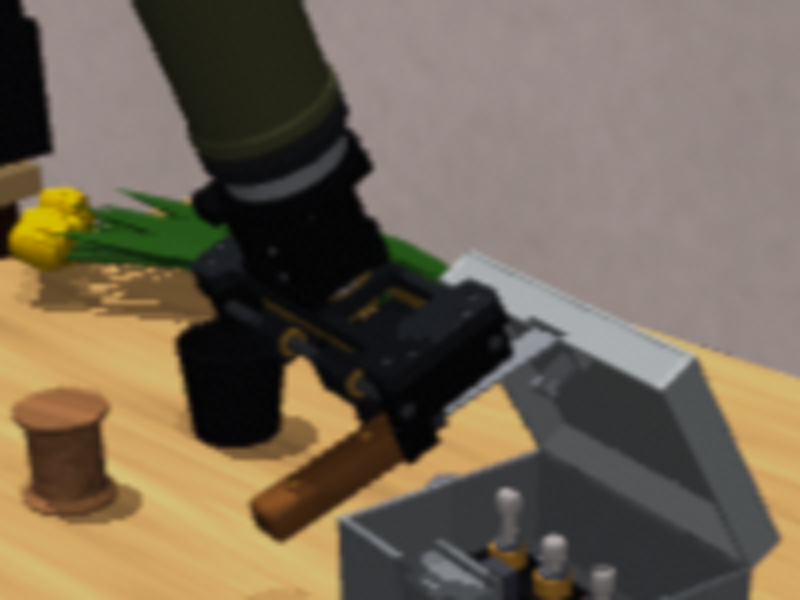

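Good: cover at about 60°, tip still just inside the lip. Continuing through upright.

```bash
python3 -m creep '[{"tx":0.0111,"ty":0,"tz":-0.004,"rx":0,"ry":-1.5,"rz":0},{"tx":0.011,"ty":0,"tz":-0.0035,"rx":0,"ry":-1.5,"rz":0},{"tx":0.0111,"ty":0,"tz":-0.0031,"rx":0,"ry":-1.5,"rz":0},{"tx":0.0111,"ty":0,"tz":-0.0026,"rx":0,"ry":-1.5,"rz":0},{"tx":0.011,"ty":0,"tz":-0.0022,"rx":0,"ry":-1.5,"rz":0},{"tx":0,"ty":0,"tz":0,"rx":0,"ry":0,"rz":0}]' 0 60
python3 - <<'E'
from h import *
p,R=pose(); b=tobox(p+R.apply(tipoff())); print(tobox(p),b,env.get_obs()["qpos"].round(1))
d=cam('side'); crop(d,250,60,450,210,4,'d20.png')
print("tip",((proj(d,tow(b))-[250,60])*4))
E
```

```text
time_s: 23.3
tool_pos: [0.5729, 0.0054, 0.2227]
tool_rot: [-179.9, -14.0, -10.9]
force: [0.2, 0.1, -1.4]
grip_width: 0.0253
[-0.05887267  0.00093735  0.22265925] [0.05489958 0.00135039 0.21754878] [-2.340e+01 -1.000e-01  1.800e+01  1.084e+02  4.500e+00  5.830e+01
 -1.082e+02]
tip [498.3993487  369.68587366]
```

View pics/d20.png

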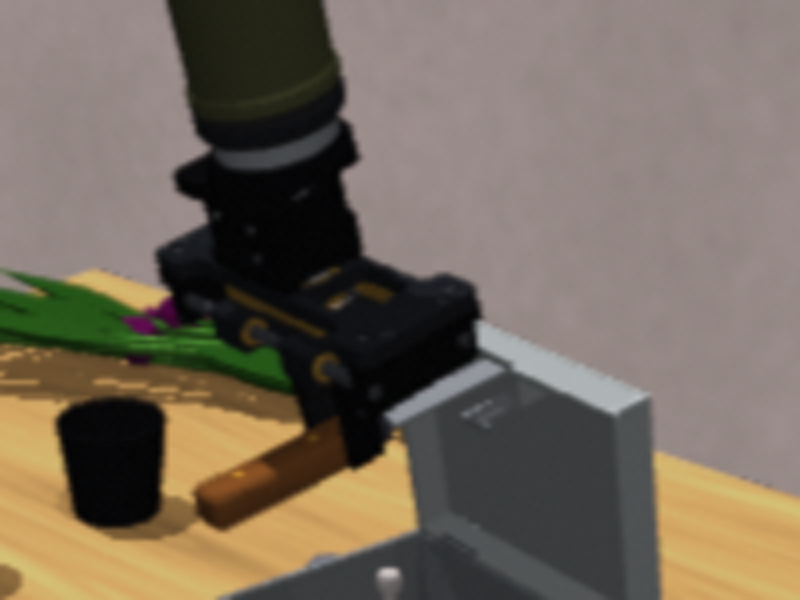

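```bash
python3 -m creep '[{"tx":0.0111,"ty":0,"tz":-0.0017,"rx":0,"ry":-1.5,"rz":0},{"tx":0.0109,"ty":0,"tz":-0.0013,"rx":0,"ry":-1.5,"rz":0},{"tx":0.0109,"ty":0,"tz":-0.0009,"rx":0,"ry":-1.5,"rz":0},{"tx":0.0108,"ty":0,"tz":-0.0004,"rx":0,"ry":-1.5,"rz":0},{"tx":0.0101,"ty":0,"tz":0.0019,"rx":0,"ry":-0.5,"rz":0},{"tx":0.0096,"ty":0,"tz":0.0034,"rx":0,"ry":0,"rz":0},{"tx":0,"ty":0,"tz":0,"rx":0,"ry":0,"rz":0},{"tx":0,"ty":0,"tz":0,"rx":0,"ry":0,"rz":0}]' 0 60
python3 - <<'E'
from h import *
p,R=pose(); b=tobox(p+R.apply(tipoff())); print(tobox(p),b,env.get_obs()["qpos"].round(1))
d=cam('side'); crop(d,250,60,450,210,4,'d21.png')
print("tip",((proj(d,tow(b))-[250,60])*4))
for th in (90,96,102,108):
    q=np.radians(th); print(th,[((proj(d,tow([.078-.158*np.cos(q),y,.072+.158*np.sin(q)]))-[250,60])*4).round(0) for y in (-.1,.1)])
E
```

```text
time_s: 24.35
tool_pos: [0.6327, -0.0059, 0.2326]
tool_rot: [-179.8, -7.4, -10.9]
force: [0.8, -0.3, 0.0]
grip_width: 0.0256
[0.00200705 0.00139128 0.23263535] [0.11444574 0.00191982 0.21453353] [ -20.3   11.7   20.2   94.3   -2.9   67.5 -100.6]
tip [574.45306313 351.13990766]
90 [array([655., 394.]), array([423., 294.])]
96 [array([677., 388.]), array([444., 290.])]
102 [array([698., 386.]), array([464., 288.])]
108 [array([718., 386.]), array([483., 290.])]
```

View pics/d21.png

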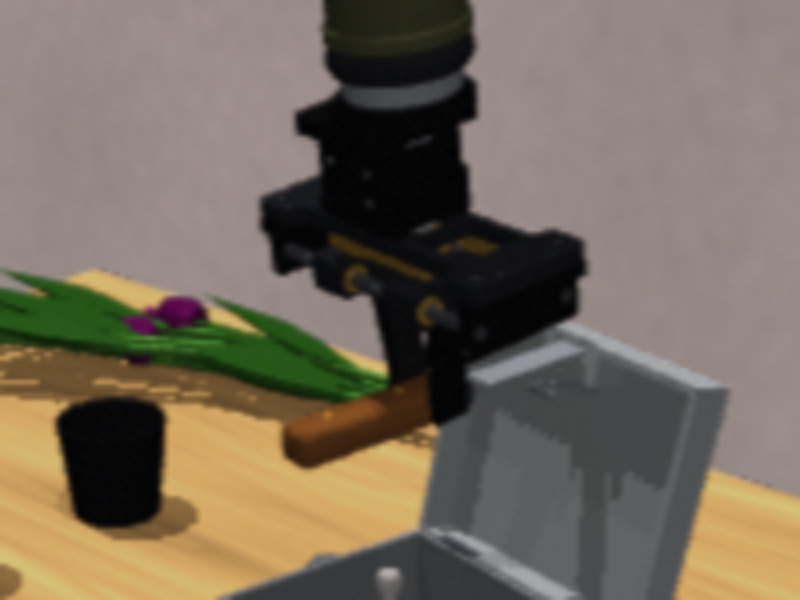

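The cover stands at about 100°. Backing off, then laying the scraper down where it came from.

Run:
```python
from h import *
p,R=pose()
Q=down(-11,7)
a=p-.04*EX; T=[(a,Q)]
b=p-.09*EX; b[2]=.225; T.append((b,Q))
e=np.array([.527,-.343,.16]); n=8
for i in range(1,n+1):
    f=i/n; T.append((b+(e-b)*f,down(-11+f*3.6,7)))
e2=e.copy()
for z in(.11,.065,.042,.034): e2=e2.copy(); e2[2]=z; T.append((e2,down(-7.4,7)))
rows(T,p,R)
```

```text
"tx":-0.0397,"ty":-0.0002,"tz":-0.0051,"rx":-0.2,"ry":-0.4,"rz":0.1,
"tx":-0.0505,"ty":-0.0001,"tz":0.0015,
"tx":0.0052,"ty":0.0439,"tz":0.0089,"rx":0.1,"rz":-0.4,
"tx":0.005,"ty":0.044,"tz":0.0088,"rz":-0.5,
"tx":0.0046,"ty":0.044,"tz":0.0087,"rx":0.1,"rz":-0.4,
"tx":0.0042,"ty":0.044,"tz":0.0087,"rz":-0.5,
"tx":0.0039,"ty":0.0441,"tz":0.0087,"rx":0.1,"rz":-0.4,
"tx":0.0036,"ty":0.0441,"tz":0.0087,"rx":0.1,"rz":-0.4,
"tx":0.0032,"ty":0.0442,"tz":0.0085,"rz":-0.5,
"tx":0.0029,"ty":0.0442,"tz":0.0085,"rx":0.1,"rz":-0.4,
"tx":-0.0061,"tz":0.0497,
"tx":-0.0054,"ty":0.0001,"tz":0.0446,
"tx":-0.0028,"tz":0.0229,
"tx":-0.001,"tz":0.0079,
```

```bash
python3 -m creep '[{"tx":-0.0397,"ty":0,"tz":-0.005,"rx":-0.2,"ry":-0.4,"rz":0},{"tx":-0.0505,"ty":0,"tz":0.0015,"rx":0,"ry":0,"rz":0},{"tx":0.0052,"ty":0.044,"tz":0.0089,"rx":0,"ry":0,"rz":-0.4},{"tx":0.005,"ty":0.044,"tz":0.0088,"rx":0,"ry":0,"rz":-0.5},{"tx":0.0046,"ty":0.044,"tz":0.0087,"rx":0.1,"ry":0,"rz":-0.4},{"tx":0.0042,"ty":0.044,"tz":0.0087,"rx":0,"ry":0,"rz":-0.5},{"tx":0.0039,"ty":0.044,"tz":0.0087,"rx":0.1,"ry":0,"rz":-0.4},{"tx":0.0036,"ty":0.044,"tz":0.0087,"rx":0.1,"ry":0,"rz":-0.4},{"tx":0.0032,"ty":0.044,"tz":0.0085,"rx":0.1,"ry":0,"rz":-0.5},{"tx":0.0029,"ty":0.044,"tz":0.0085,"rx":0.1,"ry":0,"rz":-0.4},{"tx":-0.006,"ty":0,"tz":0.05,"rx":0,"ry":0,"rz":0},{"tx":0,"ty":0,"tz":0,"rx":0,"ry":0,"rz":0},{"tx":0,"ty":0,"tz":0,"rx":0,"ry":0,"rz":0}]' 0 60
python3 - <<'E'
from h import *
p,R=pose(); print(env.get_obs()["qpos"].round(1))
d=cam('side'); crop(d,250,130,530,370,2.8,'d22.png')
crop(d,380,230,520,360,5,'d22z.png')
g=p+R.apply([0,0,.019])
for dp in (-10,-7,-4,0):
    Q=R*Ro.from_rotvec([0,dp,0],degrees=True)
    print(dp,[((proj(d,g+Q.apply(v))-[380,230])*5).round(0) for v in ([-.095,.013,.011],[.11,0,0])])
E
```

```text
time_s: 26.02
tool_pos: [0.5286, -0.3428, 0.1115]
tool_rot: [-180.0, -7.1, -7.3]
force: [-0.2, -0.1, -0.6]
grip_width: 0.0256
[  3.6  19.6  34.1 101.9 -17.1  56.4 -52.9]
-10 [array([256., 415.]), array([573., 175.])]
-7 [array([255., 426.]), array([576., 162.])]
-4 [array([255., 436.]), array([579., 150.])]
0 [array([255., 448.]), array([581., 135.])]
```

View pics/d22.png

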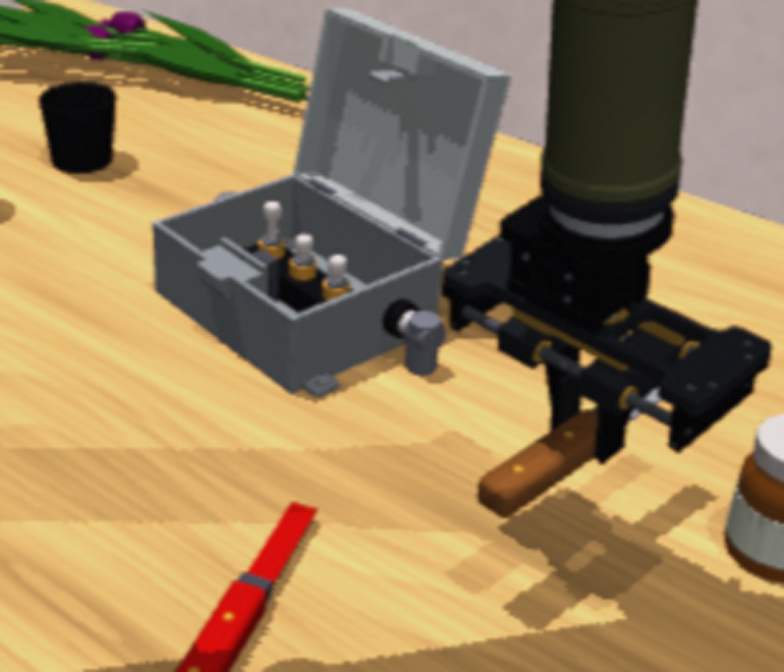

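View pics/d22z.png

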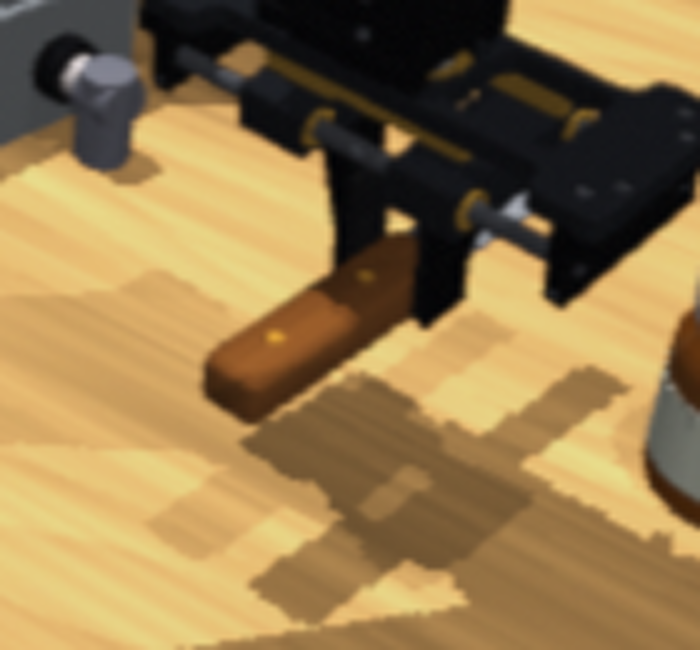

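The cover is standing open and the left tube (box y = +45 mm) is clearly the raised one. The scraper is held level, since the tool's 7° pitch cancels the slip. Lowering and releasing.

```bash
python3 -m creep '[{"tx":-0.005,"ty":0,"tz":0.04,"rx":0,"ry":0,"rz":0},{"tx":-0.0037,"ty":0,"tz":0.027,"rx":0,"ry":0,"rz":0},{"tx":-0.001,"ty":0,"tz":0.008,"rx":0,"ry":0,"rz":0},{"tx":0,"ty":0,"tz":0.003,"rx":0,"ry":0,"rz":0},{"tx":0,"ty":0,"tz":0,"rx":0,"ry":0,"rz":0},{"tx":0,"ty":0,"tz":0,"rx":0,"ry":0,"rz":0}]' 0 60
python3 -m creep '[{"tx":0,"ty":0,"tz":0,"rx":0,"ry":0,"rz":0},{"tx":0,"ty":0,"tz":0,"rx":0,"ry":0,"rz":0},{"tx":0,"ty":0,"tz":0,"rx":0,"ry":0,"rz":0},{"tx":0,"ty":0,"tz":0,"rx":0,"ry":0,"rz":0}]' 0.06 20
python3 -m creep '[{"tx":0,"ty":0,"tz":-0.04,"rx":0,"ry":-3.5,"rz":0},{"tx":0,"ty":0,"tz":-0.06,"rx":0,"ry":-3.5,"rz":0},{"tx":0,"ty":0,"tz":-0.06,"rx":0,"ry":0,"rz":0},{"tx":0,"ty":0,"tz":0,"rx":0,"ry":0,"rz":0}]'
python3 - <<'E'
from h import *
p,R=pose(); print(env.get_obs()["qpos"].round(1))
d=cam('side'); crop(d,250,130,530,370,2.8,'d23.png')
w=cam("wrist"); cv2.imwrite("pics/w23.png",w["pixels"][:,:,::-1])
E
```

```text
time_s: 26.82
tool_pos: [0.5285, -0.3434, 0.033]
tool_rot: [180.0, -7.1, -7.3]
force: [0.8, 0.8, 1.1]
grip_width: 0.0256
time_s: 27.32
tool_pos: [0.5274, -0.3432, 0.0314]
tool_rot: [-180.0, -6.9, -7.4]
force: [-0.1, 0.2, -0.0]
grip_width: 0.0558
time_s: 27.82
tool_pos: [0.5218, -0.3444, 0.1968]
tool_rot: [179.8, -0.5, -7.4]
force: [-0.4, 0.6, 1.0]
grip_width: 0.0605
[  1.3  18.8  36.7  92.5 -11.8  72.  -57.2]
```

View pics/d23.png

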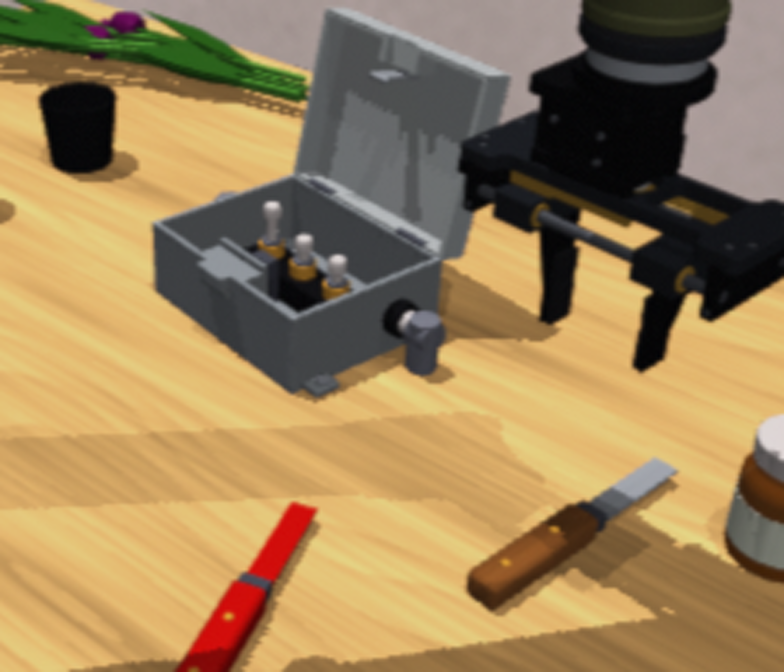

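View pics/w23.png

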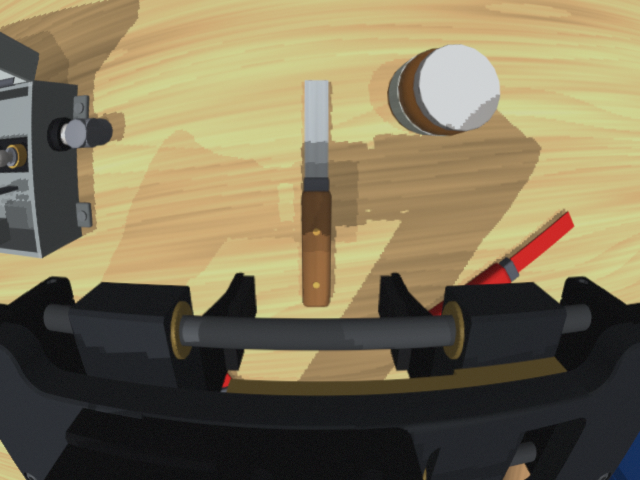

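The scraper lies flat in its original place and the jar hasn't moved. Now I'll measure the raised tube.

Run:
```python
from h import *
w=cam("wrist"); p,R=pose(); print("cam in tool",R.inv().apply(-w["R"].T@w["t"]-p))
s=cam("scene"); d=cam("side")
crop(s,230,170,370,350,4,"s24.png"); crop(d,300,180,420,280,6,"d24.png")
for y in (.045,0,-.045):
  for z in (.07,.082): X=tow([.012,y,z]); print(y,z,X.round(4),((proj(s,X)-[230,170])*4).round(0),((proj(d,X)-[300,180])*6).round(0))
```

```text
cam in tool [ 0.0773342   0.0002749  -0.13852579]
0.045 0.07 [0.6509 0.0349 0.07  ] [297. 478.] [284. 163.]
0.045 0.082 [0.6509 0.0349 0.082 ] [297. 465.] [284. 137.]
0 0.07 [ 0.6423 -0.0092  0.07  ] [250. 435.] [352. 205.]
0 0.082 [ 0.6423 -0.0092  0.082 ] [249. 421.] [353. 179.]
-0.045 0.07 [ 0.6336 -0.0534  0.07  ] [204. 393.] [425. 250.]
-0.045 0.082 [ 0.6336 -0.0534  0.082 ] [203. 379.] [426. 223.]
```

View pics/s24.png

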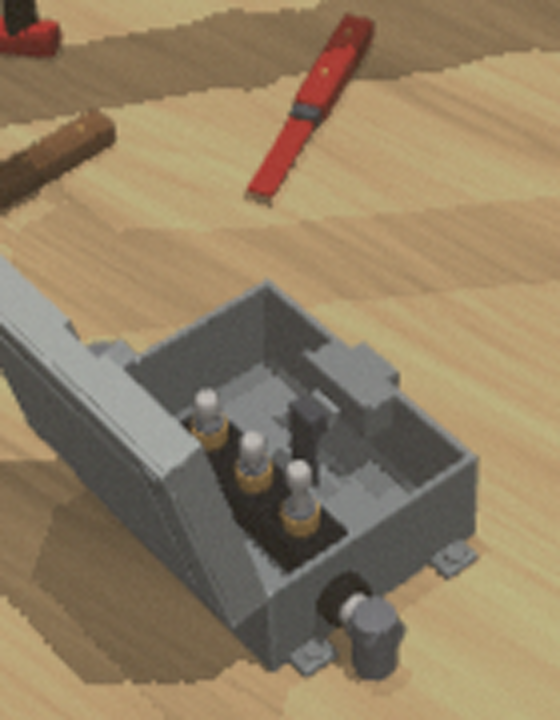

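View pics/d24.png

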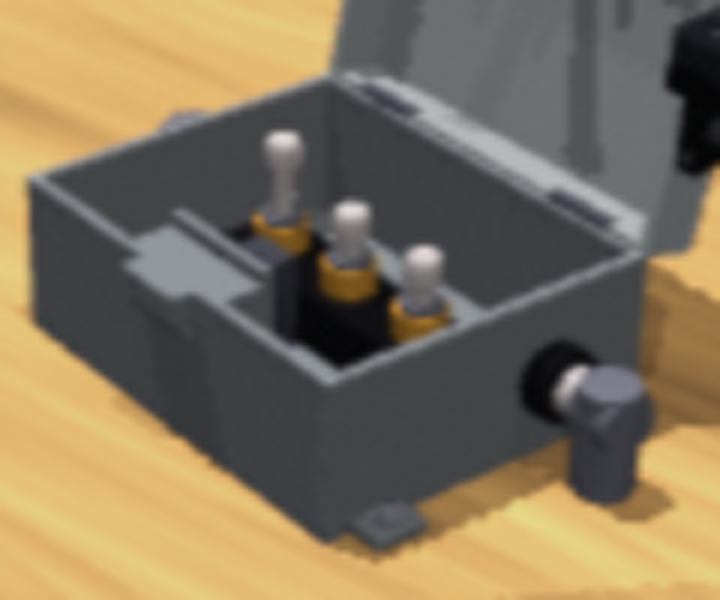

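The raised tube is the +y one, with its top at about z = 0.082; the other two read home. With this yaw the wrist camera, 77 mm ahead of the TCP, could foul the open cover. So I'll flip the tool half a turn first, starting with a small turn to find J7's direction.

```bash
python3 -m creep '[{"tx":0,"ty":0,"tz":0,"rx":0,"ry":0,"rz":-5},{"tx":0,"ty":0,"tz":0,"rx":0,"ry":0,"rz":-10}]' 0 20
python3 -c "
from h import *
print(env.get_obs()['qpos'].round(1))"
```

```text
time_s: 28.32
tool_pos: [0.5183, -0.3415, 0.1891]
tool_rot: [-179.9, 0.2, 7.9]
force: [0.4, -1.4, -0.2]
grip_width: 0.0474
[  3.2  18.8  34.2  92.9 -10.9  71.9 -42.7]
```

```bash
python3 -m creep '[{"tx":0,"ty":0,"tz":0,"rx":0,"ry":0,"rz":-10},{"tx":0,"ty":0,"tz":0,"rx":0,"ry":0,"rz":-10},{"tx":0,"ty":0,"tz":0,"rx":0,"ry":0,"rz":-10},{"tx":0,"ty":0,"tz":0,"rx":0,"ry":0,"rz":-10},{"tx":0,"ty":0,"tz":0,"rx":0,"ry":0,"rz":-10},{"tx":0,"ty":0,"tz":0,"rx":0,"ry":0,"rz":-10},{"tx":0,"ty":0,"tz":0,"rx":0,"ry":0,"rz":-10},{"tx":0,"ty":0,"tz":0,"rx":0,"ry":0,"rz":-10},{"tx":0,"ty":0,"tz":0,"rx":0,"ry":0,"rz":-10},{"tx":0,"ty":0,"tz":0,"rx":0,"ry":0,"rz":-10},{"tx":0,"ty":0,"tz":0,"rx":0,"ry":0,"rz":-10},{"tx":0,"ty":0,"tz":0,"rx":0,"ry":0,"rz":-10},{"tx":0,"ty":0,"tz":0,"rx":0,"ry":0,"rz":-10},{"tx":0,"ty":0,"tz":0,"rx":0,"ry":0,"rz":-10},{"tx":0,"ty":0,"tz":0,"rx":0,"ry":0,"rz":-10},{"tx":0,"ty":0,"tz":0,"rx":0,"ry":0,"rz":-10},{"tx":0,"ty":0,"tz":0,"rx":0,"ry":0,"rz":0},{"tx":0,"ty":0,"tz":0,"rx":0,"ry":0,"rz":0}]'
python3 - <<'E'
from h import *
print(env.get_obs()["qpos"].round(1))
p,R=pose(); e=tow([.012,.045,.18]); print(e)
T=[]; y0=R.as_euler("xyz",degrees=True)[2]; n=9
for i in range(1,n+1):
    f=i/n; T.append((p+(e-p)*f,down(y0+f*(168.9-y0))))
rows(T)
E
```

```text
time_s: 30.58
tool_pos: [0.5187, -0.3419, 0.1901]
tool_rot: [180.0, -0.1, 167.5]
force: [-0.0, -0.7, -0.6]
grip_width: 0.0005
[ 21.3  16.8  11.7  92.2  -3.6  71.5 111.1]
[0.65094241 0.03494615 0.18      ]
"tx":-0.0053,"ty":0.0441,"tz":0.0011,"ry":-0.1,"rz":-0.2,
"tx":-0.0054,"ty":0.044,"tz":0.0012,"rz":-0.1,
"tx":-0.0055,"ty":0.044,"tz":0.0012,"rz":-0.2,
"tx":-0.0057,"ty":0.0441,"tz":0.0011,"rz":-0.1,
"tx":-0.0057,"ty":0.044,"tz":0.0012,"rz":-0.2,
"tx":-0.0059,"ty":0.0439,"tz":0.0011,"rz":-0.1,
"tx":-0.0059,"ty":0.044,"tz":0.0012,"rz":-0.2,
"tx":-0.0061,"ty":0.044,"tz":0.0011,"rz":-0.2,
"tx":-0.0063,"ty":0.0439,"tz":0.0012,"rz":-0.1,
```

```bash
python3 -m creep '[{"tx":-0.0053,"ty":0.044,"tz":0.0011,"rx":0,"ry":0,"rz":-0.2},{"tx":-0.0054,"ty":0.044,"tz":0.0012,"rx":0,"ry":0,"rz":-0.1},{"tx":-0.0055,"ty":0.044,"tz":0.0012,"rx":0,"ry":0,"rz":-0.2},{"tx":-0.0057,"ty":0.044,"tz":0.0011,"rx":0,"ry":0,"rz":-0.1},{"tx":-0.0057,"ty":0.044,"tz":0.0012,"rx":0,"ry":0,"rz":-0.2},{"tx":-0.0059,"ty":0.044,"tz":0.0011,"rx":0,"ry":0,"rz":-0.1},{"tx":-0.0059,"ty":0.044,"tz":0.0012,"rx":0,"ry":0,"rz":-0.2},{"tx":-0.0061,"ty":0.044,"tz":0.0011,"rx":0,"ry":0,"rz":-0.2},{"tx":-0.0063,"ty":0.044,"tz":0.0012,"rx":0,"ry":0,"rz":-0.1},{"tx":0,"ty":0,"tz":0,"rx":0,"ry":0,"rz":0},{"tx":0,"ty":0,"tz":0,"rx":0,"ry":0,"rz":0}]' 0 20
python3 -m creep '[{"tx":0,"ty":0,"tz":0.03,"rx":0,"ry":0,"rz":0},{"tx":0,"ty":0,"tz":0.03,"rx":0,"ry":0,"rz":0},{"tx":0,"ty":0,"tz":0,"rx":0,"ry":0,"rz":0},{"tx":0,"ty":0,"tz":0,"rx":0,"ry":0,"rz":0}]'
python3 - <<'E'
from h import *
p,R=pose(); print(tobox(p))
s=cam("scene"); d=cam("side")
crop(s,230,150,370,350,3.5,"s25.png"); crop(d,280,130,420,260,5,"d25.png")
E
```

```text
time_s: 31.95
tool_pos: [0.65, 0.0345, 0.1802]
tool_rot: [-179.9, -0.1, 169.0]
force: [-1.4, -0.9, 0.7]
grip_width: 0.0002
time_s: 32.45
tool_pos: [0.6508, 0.0339, 0.122]
tool_rot: [180.0, 0.0, 168.9]
force: [0.6, -0.2, 0.5]
grip_width: 0.0008
[0.0120282  0.04398483 0.12197044]
```

View pics/s25.png

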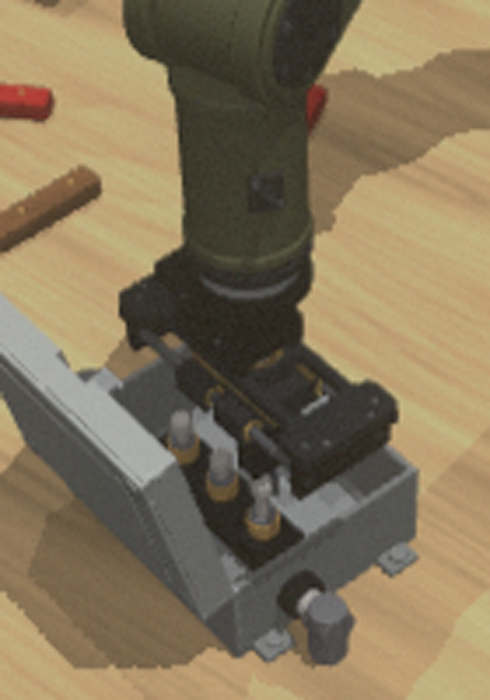

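View pics/d25.png

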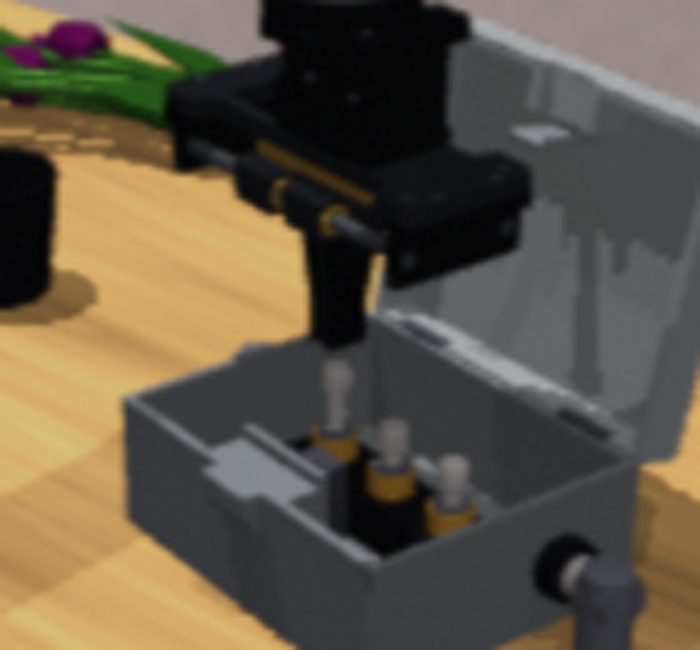

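The fingers are right over the raised cap. Pushing down in small steps.

```bash
python3 -m creep '[{"tx":0,"ty":-0.001,"tz":0.01,"rx":0,"ry":0,"rz":0},{"tx":0,"ty":0,"tz":0.005,"rx":0,"ry":0,"rz":0},{"tx":0,"ty":0,"tz":0,"rx":0,"ry":0,"rz":0},{"tx":0,"ty":0,"tz":0,"rx":0,"ry":0,"rz":0}]' 0 30
python3 -m creep '[{"tx":0,"ty":0,"tz":0.002,"rx":0,"ry":0,"rz":0},{"tx":0,"ty":0,"tz":0.002,"rx":0,"ry":0,"rz":0},{"tx":0,"ty":0,"tz":0.002,"rx":0,"ry":0,"rz":0},{"tx":0,"ty":0,"tz":0,"rx":0,"ry":0,"rz":0},{"tx":0,"ty":0,"tz":0,"rx":0,"ry":0,"rz":0}]'
python3 -m creep '[{"tx":0,"ty":0,"tz":0.002,"rx":0,"ry":0,"rz":0},{"tx":0,"ty":0,"tz":0.002,"rx":0,"ry":0,"rz":0},{"tx":0,"ty":0,"tz":0,"rx":0,"ry":0,"rz":0},{"tx":0,"ty":0,"tz":0,"rx":0,"ry":0,"rz":0}]'
```

```text
time_s: 33.05
tool_pos: [0.6503, 0.034, 0.106]
tool_rot: [180.0, -0.0, 169.0]
force: [0.8, -1.5, 3.1]
grip_width: 0.0006
time_s: 33.67
tool_pos: [0.6503, 0.0339, 0.1008]
tool_rot: [180.0, 0.0, 169.0]
force: [-0.7, -1.1, 6.8]
grip_width: 0.0005
time_s: 34.17
tool_pos: [0.6503, 0.034, 0.0968]
tool_rot: [180.0, 0.0, 169.0]
force: [-1.4, -0.8, 6.2]
grip_width: 0.0004
```

```bash
python3 -m creep '[{"tx":0,"ty":0,"tz":0.001,"rx":0,"ry":0,"rz":0},{"tx":0,"ty":0,"tz":0,"rx":0,"ry":0,"rz":0},{"tx":0,"ty":0,"tz":0,"rx":0,"ry":0,"rz":0}]'
python3 -m creep '[{"tx":0,"ty":0,"tz":0.001,"rx":0,"ry":0,"rz":0},{"tx":0,"ty":0,"tz":0,"rx":0,"ry":0,"rz":0},{"tx":0,"ty":0,"tz":0,"rx":0,"ry":0,"rz":0}]'
python3 -m creep '[{"tx":0,"ty":0,"tz":0.001,"rx":0,"ry":0,"rz":0},{"tx":0,"ty":0,"tz":0,"rx":0,"ry":0,"rz":0},{"tx":0,"ty":0,"tz":0,"rx":0,"ry":0,"rz":0}]'
```

```text
time_s: 34.55
tool_pos: [0.6503, 0.034, 0.0959]
tool_rot: [180.0, 0.0, 169.0]
force: [-1.2, -1.1, 7.1]
grip_width: 0.0005
time_s: 34.92
tool_pos: [0.6503, 0.034, 0.0954]
tool_rot: [180.0, 0.0, 169.0]
force: [-1.9, -0.7, 9.2]
grip_width: 0.0009
time_s: 35.3
tool_pos: [0.6504, 0.034, 0.0953]
tool_rot: [180.0, 0.0, 169.0]
force: [-3.9, -0.5, 13.7]
grip_width: -0.0
```

```bash
python3 -m creep '[{"tx":0,"ty":0,"tz":0.0015,"rx":0,"ry":0,"rz":0},{"tx":0,"ty":0,"tz":0,"rx":0,"ry":0,"rz":0},{"tx":0,"ty":0,"tz":0,"rx":0,"ry":0,"rz":0}]'
python3 -m creep '[{"tx":0,"ty":0,"tz":-0.01,"rx":0,"ry":0,"rz":0},{"tx":0,"ty":0,"tz":-0.04,"rx":0,"ry":0,"rz":0},{"tx":0,"ty":0,"tz":-0.06,"rx":0,"ry":0,"rz":0},{"tx":0.02,"ty":0,"tz":-0.05,"rx":0,"ry":0,"rz":0},{"tx":0.05,"ty":0,"tz":0,"rx":0,"ry":0,"rz":0},{"tx":0.06,"ty":0,"tz":0,"rx":0,"ry":0,"rz":0},{"tx":0,"ty":0,"tz":0,"rx":0,"ry":0,"rz":0}]'
python3 - <<'E'
from h import *
s=cam("scene"); d=cam("side"); print(env.get_obs()["qpos"].round(1))
crop(d,300,120,420,260,4.2,"d26.png"); cv2.imwrite("pics/s26.png",s["pixels"][:,:,::-1]); cv2.imwrite("pics/d26f.png",d["pixels"][:,:,::-1])
E
```

```text
time_s: 35.67
tool_pos: [0.6505, 0.034, 0.0952]
tool_rot: [180.0, 0.0, 169.0]
force: [-7.6, -1.6, 20.4]
grip_width: 0.0006
time_s: 36.55
tool_pos: [0.5179, 0.0602, 0.2502]
tool_rot: [-180.0, -0.3, 169.2]
force: [0.5, 0.2, -0.1]
grip_width: 0.0005
[-7.100e+00  3.300e+00 -2.300e+00  1.004e+02  1.000e-01  7.630e+01
  6.960e+01]
```

View pics/d26.png

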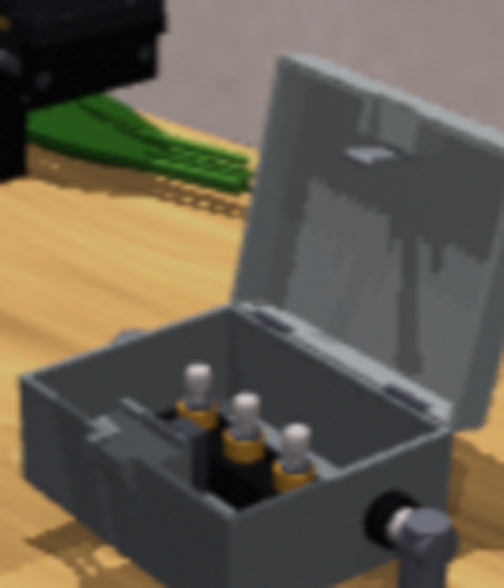

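View pics/s26.png

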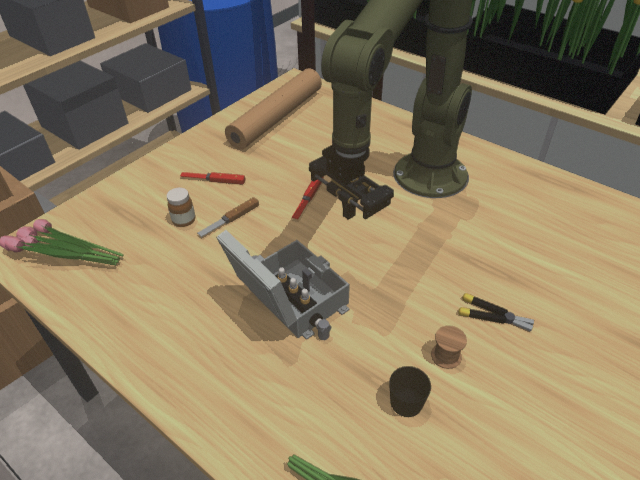

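The three caps now sit level, the cover stands open past upright, the scraper lies flat and the bystanders appear where they started. Handing in.

```bash
python3 -m creep '[{"tx":0,"ty":0,"tz":0,"rx":0,"ry":0,"rz":0},{"tx":0,"ty":0,"tz":0,"rx":0,"ry":0,"rz":0}]'
python3 -c "
from cell import env
print(env.sign_off())"
```

```text
time_s: 36.9
tool_pos: [0.5235, 0.0586, 0.2511]
tool_rot: [180.0, -0.1, 169.0]
force: [-0.4, 0.3, 0.3]
grip_width: 0.0005
the job is handed in; nothing more can be done
None
```

The job is done and handed in at 36.9 s of the 67 s allowed. `sign_off()` gave no verdict, so the results below are from my own checks.

**What I did:** I levered the cover out of its catch with the scraper blade at the pry slot. I then swung the cover back with the blade, laid the scraper down where it came from, and pushed the raised tube home with closed fingers. The raised tube was the one at +45 mm in y.

**Last checks:**
- **Cover:** it stands at about 100° (about 1.75 rad), estimated from the side view, and did not move after I let go.
- **Tube:** it bottomed with its top at about 70.2 mm. The force rose to 20 N with almost no further travel, and the three caps look level.
- **Scraper:** it looks flat on the bench in the pictures taken after I released it.
- **Bystanders:** by eye, the shears, reel, pot and jar are where they started. I did not measure their positions again.

**What went wrong on the way:**
- **Command format:** my first move command was refused because rows need all six numbers; nothing moved.
- **Scraper slip:** it turned about 7° in the fingers during the first lift. I pushed the blade deeper to shorten the lever arm and allowed for the tilt when laying it down.
- **Joint limit:** joint 2 came to −17.2°, against its limit of −17.29°, during one turn of the tool. I moved away at once and no reading passed the range.

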